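# Shake varnished beads evenly over the curing tray

## Task

Turn the curing turntable until it clicks home with the loaded tray under the lamp and the empty tray at the loading place opposite. Then pick up the bead shaker and, from low down, shake all six freshly varnished wooden beads out over the empty tray, spread evenly in a single layer so that no quarter of the tray is left bare. Do not touch these wet beads with the gripper, leave the lamp and the other things alone, and lay the empty shaker back flat on its cork mat.

Things in the scene. Friction and masses are not known exactly. Their poses are not given: they have to be found in the camera images.
- turntable (a joint): angle of the turntable disc, rad, counter-clockwise from above; free either way; starts at 0.3 to 1.2. Spring detents at 0 (empty tray under the lamp) and pi or -pi (empty tray at the loading place). Within 0.08 rad of a detent the disc is pulled home; the ribs from 0.19 to 0.09 rad before it take 0.6 N m, about 5 N at a knob; elsewhere friction of 0.03 N m
- turntable_axis (a point): the turntable's upright axis, at the top of its aluminium disc, 38 mm above the bench (disc 356 mm across, 8 mm thick, on a grey cast stand). Its axes are the fixed stand's: -y points to the loading place, +y to the lamp
- loading_place (a point): fixed point where the centre of the tray being loaded must stand, 79 mm from the axis on the side away from the lamp; axes as turntable_axis
- empty_tray (a point): middle of the floor (top face, 41 mm above the bench) of the empty steel tray on the disc. The tray is fixed to the disc; outside 190 mm along x by 130 mm along y, walls 3 mm thick whose rims stand 60 mm above the bench. Its y axis points away from the disc's axis, its x along its long side. Its quarters are cut by x = 0 and y = 0
- full_tray (a point): the same point of the other tray, of the same size, opposite; its six beads are stuck down by their varnish and stand 68 mm above the bench
- knob_a (a point): grip point of one of the disc's two upright round black knobs (24 mm across, from 74 to 110 mm above the bench, this point 95 mm up), 135 mm from the axis on the line between the trays, 40 mm beyond their ends. As the joint grows from its start to pi it passes under the lamp
- knob_b (a point): grip point of one of the disc's two upright round black knobs (24 mm across, from 74 to 110 mm above the bench, this point 95 mm up), 135 mm from the axis on the line between the trays, 40 mm beyond their ends. As the joint grows from its start to pi it goes round through the loading side to the stand's +x side
- lamp_head (a point): middle of the lower face of the fixed lamp head, 205 mm above the bench: 190 mm along the stand's x, 110 mm along its y (from 55 to 165 mm from the disc's axis on the lamp side), about 45 mm thick with its fins; its post, 22 mm across and 250 mm high, stands 215 mm from the axis on the same side. Do not bump it
- jar_center (a point): centre of the shaker: a clear square bead tube 180 mm long, 46 x 46 mm outside, walls 3 mm, 0.09 to 0.14 kg without beads, lying level on its mat, centre 26 mm above the bench. x runs to its mouth, z up. Its white collar (8 mm long) is open in full: the 40 x 40 mm bore has no lip. The beads lie in single file and stay put level or mouth-up; tipped mouth-down they run out by themselves beyond 20 to 26 degrees, and creep out singly from 10 degrees if shaken lengthwise
- jar_mouth (a point): centre of the shaker's open mouth, 90 mm from jar_center along the shaker's x
- mat_center (a point): middle of the top of the flat cork mat where the shaker lies: 210 mm along x, 100 mm along y, 3 mm thick, fixed
- bead1_center (a point): centre of one of the six loose wooden beads (cubes with all edges and corners cut), 27 mm across flats (38 mm corner to corner), 11 g; all start in the shaker
- bead2_center (a point): centre of one of the six loose wooden beads (cubes with all edges and corners cut), 27 mm across flats (38 mm corner to corner), 11 g; all start in the shaker
- bead3_center (a point): centre of one of the six loose wooden beads (cubes with all edges and corners cut), 27 mm across flats (38 mm corner to corner), 11 g; all start in the shaker
- bead4_center (a point): centre of one of the six loose wooden beads (cubes with all edges and corners cut), 27 mm across flats (38 mm corner to corner), 11 g; all start in the shaker
- bead5_center (a point): centre of one of the six loose wooden beads (cubes with all edges and corners cut), 27 mm across flats (38 mm corner to corner), 11 g; all start in the shaker
- bead6_center (a point): centre of one of the six loose wooden beads (cubes with all edges and corners cut), 27 mm across flats (38 mm corner to corner), 11 g; all start in the shaker
- doll_center (a point): centre of a turned wooden doll, 44 mm across and 95 mm tall, standing; the doll, the can and the glue bottle may exchange places; to be left alone
- can_center (a point): centre of a closed steel can, 66 mm across and 105 mm tall, standing; to be left alone
- glue_center (a point): centre of a white glue bottle, 50 mm across and 115 mm tall, standing; to be left alone
There are look-alikes about, which are no part of the job. Of the things that look like the part that bears jar_center, the smaller one is meant.

How it is judged (in metres and radians):
On the way, in this order (a step that is already met when the one before it is completed fails the run):
1. the turntable has clicked home with the empty tray at the loading place, every bead still in the shaker (horizontal distance between empty_tray and loading_place below 0.008 m and velocity of joint turntable between -0.05 and 0.05 rad/s and distance between each of bead1_center, bead2_center, bead3_center, bead4_center, bead5_center, bead6_center and jar_center below 0.095 m), for 0.2 s.
2. all six beads are in the tray at the loading place, in a single layer, while the shaker is held up above it (horizontal distance between empty_tray and loading_place below 0.008 m and height (world z) of jar_center above 0.09 m and x of bead1_center in the frame of empty_tray between -0.092 and 0.092 m and y of bead1_center in the frame of empty_tray between -0.062 and 0.062 m and z of bead1_center in the frame of empty_tray between 0 and 0.024 m and x of bead2_center in the frame of empty_tray between -0.092 and 0.092 m and y of bead2_center in the frame of empty_tray between -0.062 and 0.062 m and z of bead2_center in the frame of empty_tray between 0 and 0.024 m and x of bead3_center in the frame of empty_tray between -0.092 and 0.092 m and y of bead3_center in the frame of empty_tray between -0.062 and 0.062 m and z of bead3_center in the frame of empty_tray between 0 and 0.024 m and x of bead4_center in the frame of empty_tray between -0.092 and 0.092 m and y of bead4_center in the frame of empty_tray between -0.062 and 0.062 m and z of bead4_center in the frame of empty_tray between 0 and 0.024 m and x of bead5_center in the frame of empty_tray between -0.092 and 0.092 m and y of bead5_center in the frame of empty_tray between -0.062 and 0.062 m and z of bead5_center in the frame of empty_tray between 0 and 0.024 m and x of bead6_center in the frame of empty_tray between -0.092 and 0.092 m and y of bead6_center in the frame of empty_tray between -0.062 and 0.062 m and z of bead6_center in the frame of empty_tray between 0 and 0.024 m), for 0.2 s.
At the end, for the whole second after the job is handed in: Empty tray clicked home at the loading place (within 8 mm). All six beads at rest in it in one layer, at least one in each quarter. The shaker lies flat on its mat, centres within 45 mm, released (horizontal distance between empty_tray and loading_place below 0.008 m and x of bead1_center in the frame of empty_tray between -0.092 and 0.092 m and y of bead1_center in the frame of empty_tray between -0.062 and 0.062 m and z of bead1_center in the frame of empty_tray between 0 and 0.024 m and x of bead2_center in the frame of empty_tray between -0.092 and 0.092 m and y of bead2_center in the frame of empty_tray between -0.062 and 0.062 m and z of bead2_center in the frame of empty_tray between 0 and 0.024 m and x of bead3_center in the frame of empty_tray between -0.092 and 0.092 m and y of bead3_center in the frame of empty_tray between -0.062 and 0.062 m and z of bead3_center in the frame of empty_tray between 0 and 0.024 m and x of bead4_center in the frame of empty_tray between -0.092 and 0.092 m and y of bead4_center in the frame of empty_tray between -0.062 and 0.062 m and z of bead4_center in the frame of empty_tray between 0 and 0.024 m and x of bead5_center in the frame of empty_tray between -0.092 and 0.092 m and y of bead5_center in the frame of empty_tray between -0.062 and 0.062 m and z of bead5_center in the frame of empty_tray between 0 and 0.024 m and x of bead6_center in the frame of empty_tray between -0.092 and 0.092 m and y of bead6_center in the frame of empty_tray between -0.062 and 0.062 m and z of bead6_center in the frame of empty_tray between 0 and 0.024 m and ((x of bead1_center in the frame of empty_tray above 0 m and y of bead1_center in the frame of empty_tray above 0 m) or (x of bead2_center in the frame of empty_tray above 0 m and y of bead2_center in the frame of empty_tray above 0 m) or (x of bead3_center in the frame of empty_tray above 0 m and y of bead3_center in the frame of empty_tray above 0 m) or (x of bead4_center in the frame of empty_tray above 0 m and y of bead4_center in the frame of empty_tray above 0 m) or (x of bead5_center in the frame of empty_tray above 0 m and y of bead5_center in the frame of empty_tray above 0 m) or (x of bead6_center in the frame of empty_tray above 0 m and y of bead6_center in the frame of empty_tray above 0 m)) and ((x of bead1_center in the frame of empty_tray above 0 m and y of bead1_center in the frame of empty_tray below 0 m) or (x of bead2_center in the frame of empty_tray above 0 m and y of bead2_center in the frame of empty_tray below 0 m) or (x of bead3_center in the frame of empty_tray above 0 m and y of bead3_center in the frame of empty_tray below 0 m) or (x of bead4_center in the frame of empty_tray above 0 m and y of bead4_center in the frame of empty_tray below 0 m) or (x of bead5_center in the frame of empty_tray above 0 m and y of bead5_center in the frame of empty_tray below 0 m) or (x of bead6_center in the frame of empty_tray above 0 m and y of bead6_center in the frame of empty_tray below 0 m)) and ((x of bead1_center in the frame of empty_tray below 0 m and y of bead1_center in the frame of empty_tray above 0 m) or (x of bead2_center in the frame of empty_tray below 0 m and y of bead2_center in the frame of empty_tray above 0 m) or (x of bead3_center in the frame of empty_tray below 0 m and y of bead3_center in the frame of empty_tray above 0 m) or (x of bead4_center in the frame of empty_tray below 0 m and y of bead4_center in the frame of empty_tray above 0 m) or (x of bead5_center in the frame of empty_tray below 0 m and y of bead5_center in the frame of empty_tray above 0 m) or (x of bead6_center in the frame of empty_tray below 0 m and y of bead6_center in the frame of empty_tray above 0 m)) and ((x of bead1_center in the frame of empty_tray below 0 m and y of bead1_center in the frame of empty_tray below 0 m) or (x of bead2_center in the frame of empty_tray below 0 m and y of bead2_center in the frame of empty_tray below 0 m) or (x of bead3_center in the frame of empty_tray below 0 m and y of bead3_center in the frame of empty_tray below 0 m) or (x of bead4_center in the frame of empty_tray below 0 m and y of bead4_center in the frame of empty_tray below 0 m) or (x of bead5_center in the frame of empty_tray below 0 m and y of bead5_center in the frame of empty_tray below 0 m) or (x of bead6_center in the frame of empty_tray below 0 m and y of bead6_center in the frame of empty_tray below 0 m)) and horizontal distance between jar_center and mat_center below 0.045 m and height (world z) of jar_center between 0.021 and 0.031 m and linear speed of jar below 0.02 m/s and linear speed of each of bead1, bead2, bead3, bead4, bead5, bead6 below 0.03 m/s); the robot touches nothing.
It fails at once if a bead is touched by the gripper (contact force between the fingers and bead1 above 0.3 N or contact force between the fingers and bead2 above 0.3 N or contact force between the fingers and bead3 above 0.3 N or contact force between the fingers and bead4 above 0.3 N or contact force between the fingers and bead5 above 0.3 N or contact force between the fingers and bead6 above 0.3 N).
It fails at once if a bead is dropped from high up or flung (faster than 1.6 m/s) (linear speed of any of bead1, bead2, bead3, bead4, bead5, bead6 above 1.6 m/s).
It fails at once if the lamp is bumped (contact force between any of the arm, the fingers, jar and lamp above 2 N).
It fails at once if the wooden doll, the can or the glue bottle is shifted by more than 15 mm or tipped (distance of any of doll_center, can_center, glue_center from where it was at the start of the episode above 0.015 m or angle between any of doll_center, can_center, glue_center's own z axis and vertical above 0.3 rad).
It also fails if it takes over 72 s, if anything falls off the work surface, if the arm or the gripper's body presses on something with over 40 N, if the wrist force passes 120 N, or if a joint passes its speed limit or range.

## Robot

A 6-joint arm with a two-finger parallel gripper is mounted at the origin on the work surface. World frame = base frame: x ahead of the robot, y to its left, z up, the work surface at z = 0. Lengths are in mm, angles in rad, forces in N, time in s.
With the tool pointing down it reaches from about 275 to 750 mm from the base axis. Payload 10.2 kg.
Tool frame: the origin (TCP) lies at the very end of the fingers, on their centre line; the grasp point (between the pads) lies 19 mm behind it; z points along the fingers, y is the line along which they close (so a half turn about z gives the same grasp; the last joint's range is limited). The gripper opens to 85 mm and grips with 20 to 120 N. Pads are 22 mm wide; open, the fingers measure 114 mm over their backs; the gripper's body (76 mm by 85 mm) begins 54 mm behind the grasp point. The pads swing forward as they close: fully open they stand 13 mm farther back than shut.
Start: joints at [-1.57, 0.313, 1.498, -0, 1.331, -0.223], TCP at [116.503, -511.916, 209.394] pointing down, gripper open.
Joint ranges: [-2.94, 2.94], [-0.97, 2.17], [0.19, 2.56], [-1.23, 4.37], [0.02, 3.11], [-2.88, 2.88]. Speed limits (rad/s): [2.39, 2.39, 3.01, 3.14, 3.14, 3.14].

## Interface

Orientations are given as a unit quaternion [w, x, y, z].
In Python, from rig import ctrl, vision gives the robot as it stands. The module is installed in compiled form; this text tells all that it offers.
- The arm moves only by the tool play_rows, never from a script. Its arguments are lists of equal length, an entry for each row: "translation": the shift along the tool's x, y, z in m, a list of three; "rotation": the turn, a rotation vector about the tool's x, y, z in rad, a list of three; "gripper": the gripper's target within -1 to 1 (shut at 1, half-way at 0, fully open at -1). A call has 1 to 10 rows; each row is the pose to reach, as a shift and turn from the pose commanded when the call began, along the tool's axes at that moment; what a row does not reach only later rows make up. A row lasts 1/8 s, in which the tool goes at most 62.5 mm and 10.7 degrees, less where a joint would pass 70% of its speed; a pose out of reach is approached as far as the arm can. A call with a gripper value outside its range is refused whole. The fingers move at their own pace and stop on an object; "force" is the grip in N (left out, the last holds). Time passes only in rows, so rows that repeat a pose let the fingers close. It gives the time, the measured TCP pose, the force, the opening and the grip force at its end, in the units of the state.
- ctrl.sense(): the state, without advancing time (a new reading comes with each control period).
- vision.capture(name): name is "side" or "top"; returns a dict with "pixels" (400x640x3 uint8, red, green, blue), "vfov" (degrees; the focal length in pixels is half the picture's height over the tangent of half this angle, whatever the lens; pixels are square), "cx", "cy" (the principal point, pixels), "k1" (the pictures are not rectified: a ray, as slopes to the right and down, at radius r is drawn at 1 + k1 r^2 times it, then the intrinsics apply), "rvec" (rotation vector, rad) and "tvec" (3), from world to camera coordinates, as OpenCV has them. Camera axes: x right, y down, z forward; pixel columns grow to the right and rows downward; lengths in mm; the calibration is good to about 2 mm. A picture is of the moment at which its call begins. There is no depth.
- ctrl.finish_job(): hands the job in; it is judged then, once.
The state is a dict: "time_s": time; "joints": joint angles; "dq": joint speeds; "tau": joint torques, N m; "eef_pos": TCP position; "ee_rot": TCP orientation; "force": force on the tool from outside, world axes, zero at the start; "wrist_torque": the same for the moment, N m; "grip_width": opening from 0.0 (shut) to 1.0 (fully open); "grip_force": force on a finger pad.
Only numpy, scipy, OpenCV 4.12 (cv2) and the standard library are available. Lean on these libraries where they do the work, as an engineer would, in place of code of your own. Each camera call takes 0.05 s, during which the arm holds its last target. There are 200 camera calls.

## Working session

There is one attempt and no reset: what is moved stays moved. The work goes in short steps, Python scripts to look and compute and a tool call to move; the robot and the scene stay as the last step left them, time stands still between calls to the robot, and variables do not carry over. Pictures are saved under pics/ and viewed, at most 10 in all, crops included, and the job is handed in when it is done.

Besides the shell and the picture viewer there is one more tool, called after "Emit:" in YAML: its name, and indented under it one key for each argument. play_rows: Moves the arm, as the interface text tells. Its arguments: {"type":"object","properties":{"translation":{"type":"array"},"rotation":{"type":"array"},"gripper":{"type":"array"},"force":{"type":"number"}},"required":["translation","rotation","gripper"]}

```bash
mkdir -p pics
cat > h.py <<'E'
import numpy as np,cv2
from rig import ctrl,vision
def cap(n):
    return vision.capture(n)
def save(c,name,box=None,scale=1):
    im=c["pixels"][:,:,::-1]
    if box: im=im[box[1]:box[3],box[0]:box[2]]
    cv2.imwrite("pics/"+name,cv2.resize(im,None,fx=scale,fy=scale,interpolation=cv2.INTER_CUBIC))
def par(c):
    f=200/np.tan(np.radians(c["vfov"])/2); R=cv2.Rodrigues(np.array(c["rvec"],float))[0]
    return f,R,np.array(c["tvec"],float).ravel()
def ray(c,u,v):
    f,R,t=par(c); K=np.array([[f,0,c["cx"]],[0,f,c["cy"]],[0,0,1]])
    d=np.array([(u-c["cx"])/f,(v-c["cy"])/f]); s=d.copy()
    for _ in range(30): s=d/(1+c["k1"]*(s@s))
    return -R.T@t, R.T@np.array([s[0],s[1],1])
def onz(c,u,v,z):
    o,d=ray(c,u,v); return o+d*(z-o[2])/d[2]
def proj(c,p):
    f,R,t=par(c); q=R@np.array(p,float)+t; s=q[:2]/q[2]; s=s*(1+c["k1"]*(s@s)); return s*f+[c["cx"],c["cy"]]
E
python3 - <<'E'
from h import *
s=ctrl.sense(); print(s)
for n in("side","top"):
    c=cap(n); save(c,n+"0.png"); print(n,c["vfov"],c["cx"],c["cy"],c["k1"],ray(c,320,200))
E
```

```text
{'time_s': 0.0, 'joints': array([-1.57038864e+00,  3.13436420e-01,  1.49843931e+00, -1.38654329e-06,
        1.33097436e+00, -2.23421843e-01]), 'dq': array([-2.66919095e-04, -1.63349413e-05,  1.11006449e-03,  6.13855898e-04,
        6.63207132e-04,  1.12617824e-03]), 'tau': array([-1.37128634e-03, -4.12269902e+01, -2.59744906e+01, -2.67745327e-04,
        4.13768328e-03,  2.03623166e-06]), 'eef_pos': array([ 116.50821808, -511.62312065,  208.84119721]), 'ee_rot': array([-6.24888566e-04,  9.93743862e-01,  1.11681432e-01,  6.92922016e-05]), 'force': array([ 0.51534245, -1.09355014, -0.12441387]), 'wrist_torque': array([-0.02953257, -0.02026911,  0.06378597]), 'grip_force': 0.0, 'grip_width': 1.001280953417933}
side 45.929785120026764 318.9724609004721 198.3760637849618 0.02622285937337993 (array([ 143.47537435,  644.7884203 , 1047.22750643]), array([ 0.31775061, -0.62171659, -0.71590475]))
top 46.86048449666578 320.617351723874 207.18388219080347 -0.05654219101227178 (array([ 310.1377841 , -158.18356073, 1435.5705389 ]), array([ 1.97455345e-01,  6.54347356e-04, -9.80436159e-01]))
```

View pics/top0.png

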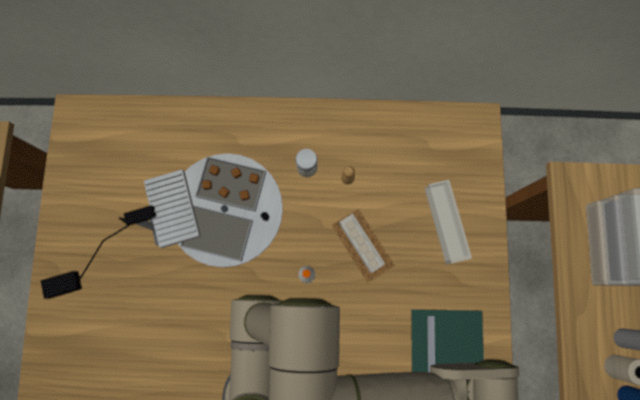

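View pics/side0.png

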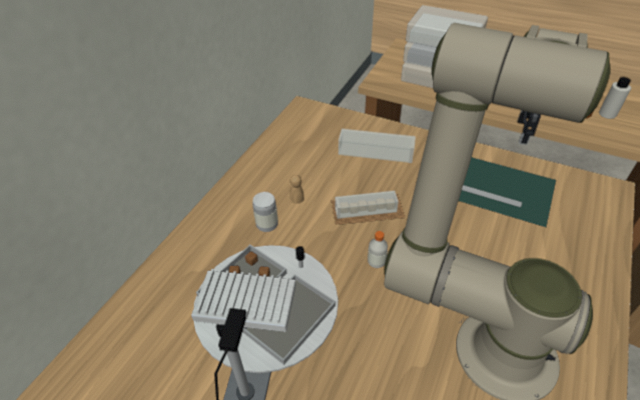

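The top view shows the disc at about (228,210), the full tray at (230,183), the empty tray at (217,232), a visible knob at (265,216), the lamp at (172,208), the can at (307,162), the doll at (348,175) and the glue bottle at (307,273). Two things could be the shaker: the tube on the cork mat at (362,242), and a longer empty tube at (449,221). I choose the smaller one, (362,242), which lies on the mat with beads in it.

Run:
```python
from h import *
c=cap("top")
im=c["pixels"]; 
a=cv2.resize(im[140:290,140:400,::-1],None,fx=3,fy=3,interpolation=cv2.INTER_CUBIC)
cv2.imwrite("pics/c1.png",a)
d=cap("side")
for nm,p,z in [("can",(307,157),105),("doll",(348,171),95),("glue",(307,273),115),("disc",(228,210),38),("pivot",(224.5,209),38),("knob",(265,216),110),("jar",(362,243),49),("lookalike",(449,221),30)]:
    print(nm,onz(c,*p,z).round(0))
for nm,p in [("lampA",(146,181)),("lampB",(182,171)),("lampC",(199,238)),("lampD",(160,247))]:
    print(nm,onz(c,*p,250).round(0))
b=cv2.resize(d["pixels"][170:340,180:420,::-1],None,fx=3,fy=3,interpolation=cv2.INTER_CUBIC)
cv2.imwrite("pics/c2.png",b)
```

```text
can [ 708. -115.  105.]
doll [ 671. -239.   95.]
glue [ 364. -125.  115.]
disc [554. 125.  38.]
pivot [556. 136.  38.]
knob [526.   2. 110.]
jar [ 460. -287.   49.]
lookalike [ 536. -558.   30.]
lampA [590. 306. 250.]
lampB [619. 212. 250.]
lampC [441. 153. 250.]
lampD [415. 253. 250.]
```

View pics/c1.png

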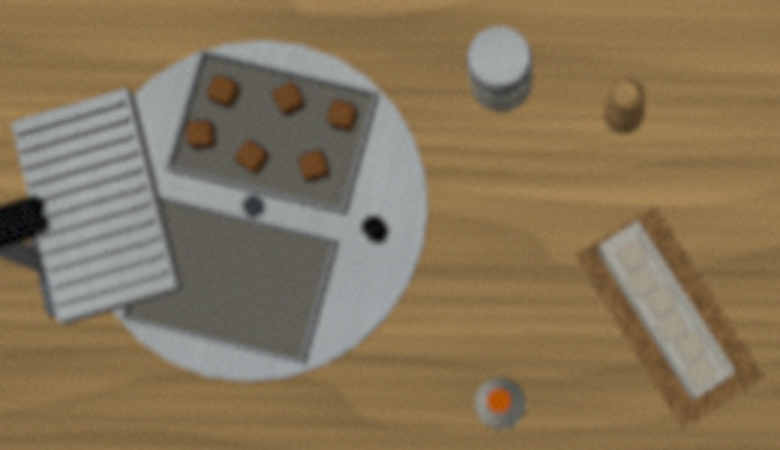

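View pics/c2.png

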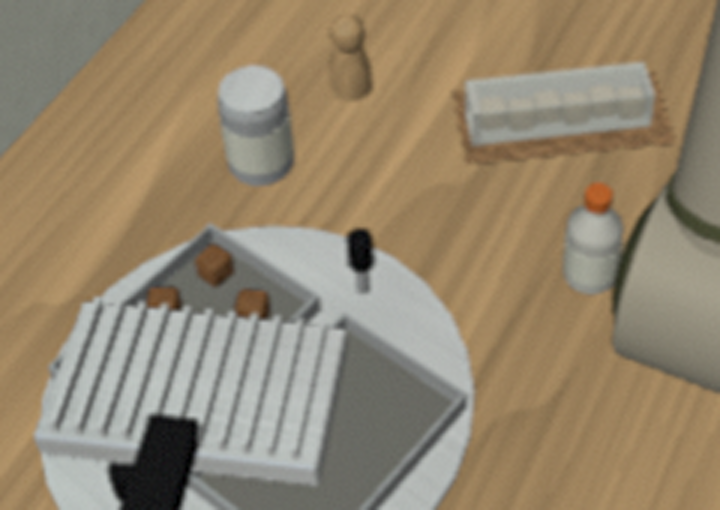

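The crops show the shaker on its mat with six pale beads inside. The only visible knob is on the loading side, so it is knob_b. Next comes a close crop of the shaker to find its mouth, plus a disc and knob fit.

Run:
```python
from h import *
from scipy.optimize import least_squares
c=cap("top");d=cap("side")
A=cv2.resize(c["pixels"][200:290,325:400,::-1],None,fx=6,fy=6,interpolation=cv2.INTER_CUBIC)
B=cv2.resize(d["pixels"][180:230,325:410,::-1],(340*1,200*1),interpolation=cv2.INTER_CUBIC)
out=np.zeros((540,800,3),np.uint8); out[:,:450]=A[:540]; out[:200,455:795]=B
cv2.imwrite("pics/c3.png",out)
# disc edge: bright non-wood pixels
hsv=cv2.cvtColor(c["pixels"],cv2.COLOR_RGB2HSV); 
m=((hsv[...,1]<60)).astype(np.uint8); m[:, :150]=0; m[:,295:]=0; m[:145]=0;m[275:]=0
n,l,st,ce=cv2.connectedComponentsWithStats(m); i=l[210,275]; 
ct=max(cv2.findContours((l==i).astype(np.uint8),0,cv2.CHAIN_APPROX_NONE)[0],key=len)[:,0]
P=np.array([onz(c,u,v,38)[:2] for u,v in ct])
f=lambda q:np.hypot(*(P-q).T)-178
r=least_squares(f,[556,130],loss="soft_l1",f_scale=2); print("axis",r.x,np.sum(abs(f(r.x))<3),len(P))
k=(c["pixels"].max(2)<70).astype(np.uint8); k[:,:255]=0;k[:,275:]=0;k[:205]=0;k[228:]=0
ys,xs=np.nonzero(k); print("knob px",xs.mean(),ys.mean(),len(xs),onz(c,xs.mean(),ys.mean(),100))
k=(d["pixels"].max(2)<70).astype(np.uint8); k[:,:290]=0;k[:,310:]=0;k[:240]=0;k[268:]=0
ys2,xs2=np.nonzero(k); print("side knob",xs2.mean(),ys2.mean(),len(xs2),onz(d,xs2.mean(),ys2.mean(),92))
# jar & mat
h=hsv
mm=(h[...,1]<75).astype(np.uint8); mm[:,:330]=0;mm[:,395:]=0;mm[:205]=0;mm[285:]=0
n,l,st,ce=cv2.connectedComponentsWithStats(mm); i=1+np.argmax(st[1:,4]); print(st[i])
rc=cv2.minAreaRect(np.argwhere(l==i)[:,::-1].astype(np.float32)); bx=cv2.boxPoints(rc); print(bx)
print(np.array([onz(c,u,v,49) for u,v in bx]).round(0)); print(np.mean([onz(c,u,v,49) for u,v in bx],0))
```

```text
axis [557.70026706 141.85593443] 142 375
knob px 264.5952380952381 215.88095238095238 42 [527.78308289   4.11381887 100.        ]
side knob 299.64948453608247 253.06185567010309 97 [531.77024546   6.90906039  92.        ]
[ 339  214   46   59 1067]
[[337.29755 222.27805]
 [352.26587 212.59268]
 [385.29266 263.63416]
 [370.32434 273.31952]]
[[ 522. -211.   49.]
 [ 553. -257.   49.]
 [ 400. -357.   49.]
 [ 370. -312.   49.]]
[ 460.93724786 -284.4118435    49.        ]
```

View pics/c3.png

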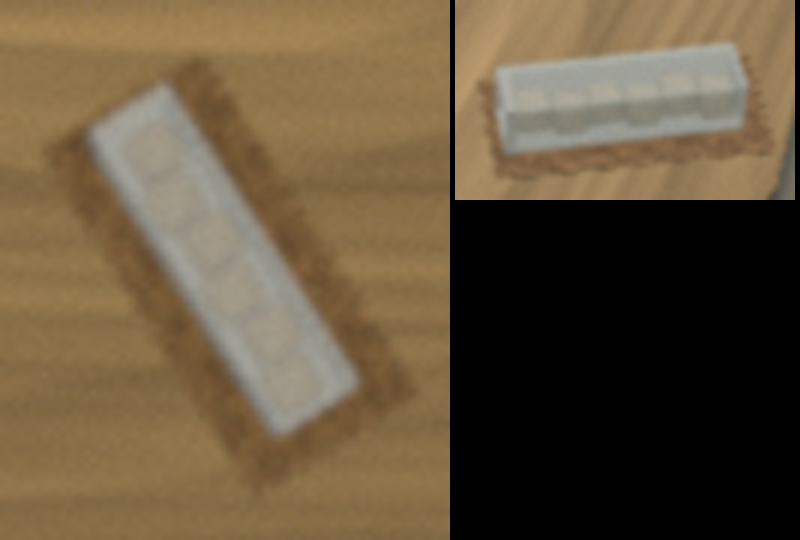

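The collar's pale band and the clear gap before the beads are at the upper-left end, crop (130,105), so the mouth points to +x+y at about 33°. Next I go to knob_b.

```bash
cat >> h.py <<'E'
from scipy.spatial.transform import Rotation as Ro
def Rt(th,a=0):
    c,s=np.cos(np.radians(th)),np.sin(np.radians(th))
    return np.array([[c,s,0],[s,-c,0],[0,0,-1.]])@Ro.from_euler('y',-a,degrees=True).as_matrix()
def now():
    s=ctrl.sense(); q=s["ee_rot"]; return s["eef_pos"],Ro.from_quat([q[1],q[2],q[3],q[0]]).as_matrix()
def go(targets):
    p,R=now()
    for (t,Rn) in targets:
        print((R.T@(np.array(t,float)-p)/1000).round(4).tolist(), Ro.from_matrix(R.T@Rn).as_rotvec().round(4).tolist())
E
python3 - <<'E'
from h import *
p,R=now(); print(p,np.degrees(np.arctan2(R[1,0],R[0,0])))
go([((529,5,170),Rt(78))])
c=cap("top"); im=c["pixels"].astype(int)
a=np.array(proj(c,(535,-235,49)));b=np.array(proj(c,(385,-335,49)))
for t in np.linspace(-.06,1.06,29): 
    u,v=a+(b-a)*t; print(round(t,2),cv2.getRectSubPix(c["pixels"],(3,3),(float(u),float(v))).mean((0,1)).round())
E
```

```text
[ 116.51225088 -511.84103293  209.21226318] 12.824751261875889
[0.5169, -0.4124, 0.0394] [-0.0003, -0.0003, -1.1375]
-0.06 [142. 115.  74.]
-0.02 [142. 122.  95.]
0.02 [160. 156. 144.]
0.06 [160. 155. 145.]
0.1 [159. 151. 135.]
0.14 [160. 152. 136.]
0.18 [157. 149. 133.]
0.22 [153. 146. 132.]
0.26 [160. 151. 135.]
0.3 [160. 152. 135.]
0.34 [154. 147. 132.]
0.38 [155. 148. 132.]
0.42 [160. 151. 135.]
0.46 [160. 152. 135.]
0.5 [154. 147. 132.]
0.54 [157. 149. 133.]
0.58 [161. 153. 136.]
0.62 [158. 150. 134.]
0.66 [152. 146. 132.]
0.7 [158. 151. 133.]
0.74 [160. 152. 135.]
0.78 [159. 151. 135.]
0.82 [154. 147. 132.]
0.86 [159. 151. 134.]
0.9 [160. 152. 135.]
0.94 [157. 150. 135.]
0.98 [146. 138. 125.]
1.02 [120.  95.  67.]
1.06 [120.  90.  55.]
```

Emit:
play_rows:
  translation:
    - [0.06,-0.03,0]
    - [0.12,-0.08,0]
    - [0.17,-0.13,0]
    - [0.22,-0.17,0]
    - [0.27,-0.21,0]
    - [0.32,-0.25,0]
    - [0.37,-0.29,0]
    - [0.42,-0.33,0.01]
    - [0.47,-0.37,0.02]
    - [0.517,-0.412,0.039]
  rotation:
    - [0,0,-0.11]
    - [0,0,-0.22]
    - [0,0,-0.33]
    - [0,0,-0.45]
    - [0,0,-0.56]
    - [0,0,-0.67]
    - [0,0,-0.79]
    - [0,0,-0.9]
    - [0,0,-1.02]
    - [0,0,-1.137]
  gripper: [-1,-1,-1,-1,-1,-1,-1,-1,-1,-1]
  force: 25

```text
time_s: 1.6
eef_pos: [506.5, -26.1, 180.2]
ee_rot: [0.001, 0.776, 0.631, 0.0]
force: [-0.0, -2.0, 0.4]
grip_width: 0.998
grip_force: 0.0
```

Emit:
play_rows:
  translation:
    - [0,0,0]
    - [0,0,0]
  rotation:
    - [0,0,0]
    - [0,0,0]
  gripper: [-1,-1]

```text
time_s: 1.85
eef_pos: [504.9, -28.2, 180.1]
ee_rot: [-0.0, 0.777, 0.629, -0.0]
force: [0.4, -0.6, 0.4]
grip_width: 1.001
grip_force: 0.0
```

Run:
```python
from h import *
p,R=now(); print(p,np.degrees(np.arctan2(R[1,0],R[0,0])))
go([((529,5,78),Rt(78))])
c=cap("top");d=cap("side"); print(proj(c,p),proj(d,p))
out=np.zeros((480,790,3),np.uint8)
out[:,:390]=cv2.resize(c["pixels"][150:270,225:322,::-1],(390,480)); out[:,400:]=cv2.resize(d["pixels"][180:300,250:348,::-1],(390,480))
cv2.imwrite("pics/k1.png",out)
```

```text
[504.88429875 -28.16997603 180.08456312] 77.94663969147855
[0.0375, 0.0167, 0.1021] [-0.0002, 0.0002, -0.0009]
[272.61373501 219.60080968] [314.27961077 224.17725867]
```

View pics/k1.png

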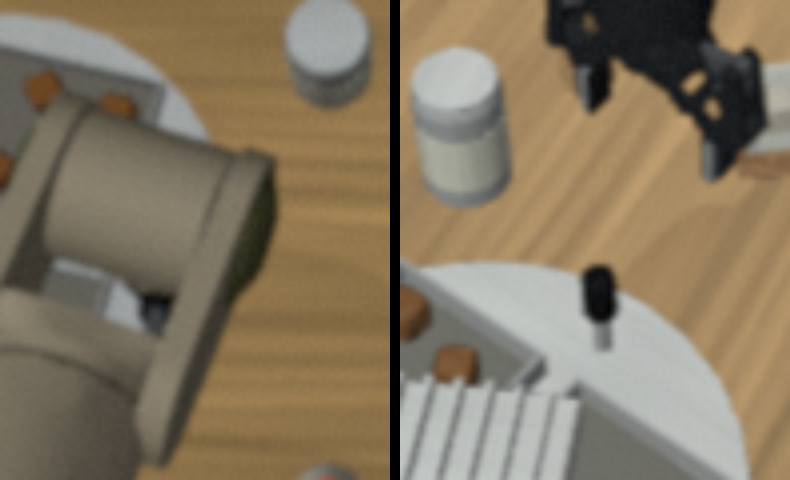

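The side view shows the open gripper above knob_b, which sits at crop (600,290), about 40 mm short. I correct for that, lower and grip.

Emit:
play_rows:
  translation:
    - [0.03,0.012,0.02]
    - [0.0375,0.0167,0.05]
    - [0.0375,0.0167,0.08]
    - [0.0375,0.0167,0.102]
    - [0.0375,0.0167,0.102]
    - [0.0375,0.0167,0.102]
    - [0.0375,0.0167,0.102]
    - [0.0375,0.0167,0.102]
    - [0.0375,0.0167,0.102]
  rotation:
    - [0,0,0]
    - [0,0,0]
    - [0,0,0]
    - [0,0,0]
    - [0,0,0]
    - [0,0,0]
    - [0,0,0]
    - [0,0,0]
    - [0,0,0]
  gripper: [-1,-1,-1,-1,-1,1,1,1,1]
  force: 25

```text
time_s: 3.08
eef_pos: [529.7, 5.1, 78.9]
ee_rot: [0.001, 0.777, 0.629, 0.0]
force: [-0.3, -0.8, 4.6]
grip_width: 0.261
grip_force: 24.5
```

Run:
```python
from h import *
s=ctrl.sense(); print(s["grip_width"],s["grip_force"],s["force"])
p,R=now(); print(p)
A=np.array([557,138]);r=np.hypot(*(p[:2]-A)); a0=np.degrees(np.arctan2(*(p[:2]-A)[::-1])); t0=np.degrees(np.arctan2(R[1,0],R[0,0])); print(r,a0,t0)
go([((A[0]+r*np.cos(np.radians(a0+k)),A[1]+r*np.sin(np.radians(a0+k)),78),Rt(t0+k)) for k in range(8,57,8)])
```

```text
0.26147471314397264 24.457422494888306 [-0.25711434 -0.80571604  4.5988437 ]
[529.73044293   5.10280446  78.86299352]
135.66610971680737 -101.59573082829952 77.9694055956734
[0.0015, 0.0189, 0.0009] [0.0016, 0.0003, -0.1396]
[0.0055, 0.0374, 0.0009] [0.0016, 0.0004, -0.2793]
[0.0121, 0.0551, 0.0009] [0.0015, 0.0005, -0.4189]
[0.0212, 0.0717, 0.001] [0.0015, 0.0006, -0.5585]
[0.0324, 0.087, 0.001] [0.0015, 0.0007, -0.6981]
[0.0457, 0.1005, 0.001] [0.0014, 0.0008, -0.8378]
[0.0607, 0.112, 0.001] [0.0014, 0.0009, -0.9774]
```

Emit:
play_rows:
  translation:
    - [0.0015,0.019,0]
    - [0.0055,0.0375,0]
    - [0.012,0.055,0]
    - [0.021,0.0715,0]
    - [0.0325,0.087,0]
    - [0.0455,0.1005,0]
    - [0.0605,0.112,0]
    - [0.0605,0.112,0]
  rotation:
    - [0,0,-0.14]
    - [0,0,-0.28]
    - [0,0,-0.42]
    - [0,0,-0.56]
    - [0,0,-0.7]
    - [0,0,-0.84]
    - [0,0,-0.977]
    - [0,0,-0.977]
  gripper: [1,1,1,1,1,1,1,1]

```text
time_s: 4.08
eef_pos: [654.5, 39.8, 79.0]
ee_rot: [0.004, 0.391, 0.921, 0.0]
force: [9.5, -9.1, 0.2]
grip_width: 0.263
grip_force: 25.7
```

Run:
```python
from h import *
s=ctrl.sense(); print(s["grip_width"],s["grip_force"],s["force"],s["joints"])
p,R=now(); print(p)
A=np.array([557,138]);r=np.hypot(*(p[:2]-A)); a0=np.degrees(np.arctan2(*(p[:2]-A)[::-1])); t0=np.degrees(np.arctan2(R[1,0],R[0,0])); print(r,a0,t0)
r=135.5
go([((A[0]+r*np.cos(np.radians(a0+k)),A[1]+r*np.sin(np.radians(a0+k)),78),Rt(t0+k)) for k in list(range(8,57,8))+[60]])
# lamp edges in side view for stand yaw: axis
c=cap("top");save(c,"m1.png")
```

```text
0.26273207826771744 25.666111707687378 [ 9.46301807 -9.05872137  0.18242473] [-0.11665059  0.70921797  1.22620758 -0.00236484  1.1984676  -0.88414798]
[654.50163545  39.78478993  78.9919005 ]
138.3936284831166 -45.208896849835874 134.02249829210677
[0.0045, 0.0188, 0.001] [0.0027, 0.0076, -0.1396]
[0.0087, 0.0372, 0.001] [0.0021, 0.0077, -0.2792]
[0.0154, 0.0549, 0.0011] [0.0016, 0.0079, -0.4189]
[0.0245, 0.0715, 0.001] [0.001, 0.008, -0.5585]
[0.0358, 0.0866, 0.001] [0.0005, 0.0082, -0.6981]
[0.0491, 0.1, 0.0009] [-0.0001, 0.0082, -0.8377]
[0.0641, 0.1115, 0.0009] [-0.0007, 0.0083, -0.9774]
[0.0722, 0.1164, 0.0008] [-0.001, 0.0083, -1.0472]
```

View pics/m1.png

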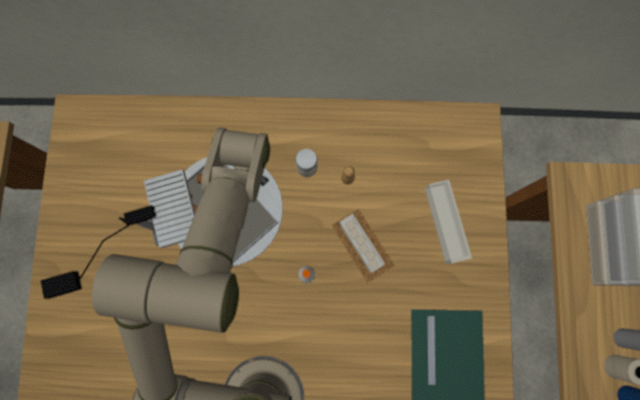

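The view shows the disc turned about 56° with knob_b still held, and the arm clear of the lamp. The outward radial force suggests the axis is nearer (558.5,136.5), so I use that to go on.

Run:
```python
from h import *
p,R=now()
A=np.array([558.5,136.5]);r=135; a0=np.degrees(np.arctan2(*(p[:2]-A)[::-1])); t0=np.degrees(np.arctan2(R[1,0],R[0,0])); print(a0,t0)
go([((A[0]+r*np.cos(np.radians(a)),A[1]+r*np.sin(np.radians(a)),78),Rt(t0+a-a0)) for a in np.arange(a0+8,13,8)])
c=cap("top");d=cap("side")
for z in (205,225,250): print([onz(c,*q,z)[:2].round(0) for q in [(146,181),(182,171),(199,238),(160,247)]])
print([onz(d,*q,250)[:2].round(0) for q in [(295,275),(287,328),(194,315),(209,272)]])
```

```text
-45.43334768001509 133.93265555058025
[0.0027, 0.0188, 0.001] [0.0023, 0.0072, -0.1396]
[0.0069, 0.0371, 0.001] [0.0018, 0.0073, -0.2792]
[0.0135, 0.0548, 0.001] [0.0012, 0.0075, -0.4189]
[0.0225, 0.0713, 0.001] [0.0007, 0.0076, -0.5585]
[0.0338, 0.0864, 0.001] [0.0002, 0.0077, -0.6981]
[0.047, 0.0998, 0.0009] [-0.0003, 0.0077, -0.8377]
[0.062, 0.1112, 0.0008] [-0.0009, 0.0078, -0.9774]
[array([600., 324.]), array([631., 226.]), array([446., 165.]), array([419., 269.])]
[array([596., 316.]), array([626., 219.]), array([444., 160.]), array([418., 262.])]
[array([590., 306.]), array([619., 212.]), array([441., 153.]), array([415., 253.])]
[array([450., 166.]), array([407., 278.]), array([581., 330.]), array([614., 235.])]
```

Emit:
play_rows:
  translation:
    - [0.0027,0.0188,0]
    - [0.007,0.037,0]
    - [0.0135,0.0548,0]
    - [0.0225,0.0713,0]
    - [0.0338,0.0864,0]
    - [0.047,0.0998,0]
    - [0.062,0.111,0]
    - [0.062,0.111,0]
  rotation:
    - [0,0,-0.14]
    - [0,0,-0.28]
    - [0,0,-0.42]
    - [0,0,-0.56]
    - [0,0,-0.7]
    - [0,0,-0.84]
    - [0,0,-0.977]
    - [0,0,-0.977]
  gripper: [1,1,1,1,1,1,1,1]

```text
time_s: 5.22
eef_pos: [691.0, 165.2, 79.1]
ee_rot: [0.005, -0.088, 0.996, 0.001]
force: [14.8, 3.7, -1.6]
grip_width: 0.266
grip_force: 25.5
```

Run:
```python
from h import *
s=ctrl.sense(); print(s["grip_width"],s["grip_force"],s["force"],s["joints"])
p,R=now(); print(p)
A=np.array([558.5,136.5]);r=135; a0=np.degrees(np.arctan2(*(p[:2]-A)[::-1])); t0=np.degrees(np.arctan2(R[1,0],R[0,0])); print(a0,t0,np.hypot(*(p[:2]-A)))
F=s["force"][:2]; e=np.array([np.cos(np.radians(a0)),np.sin(np.radians(a0))]); print("rad,tan",F@e,F@[-e[1],e[0]])
go([((A[0]+r*np.cos(np.radians(a)),A[1]+r*np.sin(np.radians(a)),78),Rt(t0+a-a0)) for a in [13,14,15,16]])
```

```text
0.26578021258091405 25.468749403953552 [14.78268934  3.73384824 -1.5649491 ] [ 0.06949951  0.83170221  1.00114525  0.00196339  1.29951789 -1.67798616]
[690.96145837 165.20600575  79.11773748]
12.227611107259223 -169.9063323063875 135.53624135198052
rad,tan 15.238141747225722 0.518230526602458
[0.0006, 0.0018, 0.0011] [0.0008, 0.0094, -0.0135]
[0.0008, 0.0041, 0.0011] [0.0008, 0.0094, -0.0309]
[0.0009, 0.0065, 0.0011] [0.0007, 0.0094, -0.0484]
[0.0012, 0.0088, 0.0011] [0.0006, 0.0094, -0.0658]
```

Emit:
play_rows:
  translation:
    - [-0.001,0.003,0]
    - [-0.001,0.006,0]
    - [-0.001,0.0088,0]
    - [-0.001,0.0088,0]
  rotation:
    - [0,0,-0.02]
    - [0,0,-0.045]
    - [0,0,-0.066]
    - [0,0,-0.066]
  gripper: [1,1,1,1]

```text
time_s: 5.72
eef_pos: [689.2, 172.7, 79.1]
ee_rot: [0.003, -0.119, 0.993, 0.001]
force: [6.5, 2.7, 1.2]
grip_width: 0.266
grip_force: 25.8
```

Run:
```python
from h import *
s=ctrl.sense()
p,R=now(); print(p,s["wrist_torque"])
A=np.array([558.5,136.5]);r=135; a0=np.degrees(np.arctan2(*(p[:2]-A)[::-1])); t0=np.degrees(np.arctan2(R[1,0],R[0,0])); print(a0,t0,np.hypot(*(p[:2]-A)))
F=s["force"][:2]; e=np.array([np.cos(np.radians(a0)),np.sin(np.radians(a0))]); print("rad,tan",F@e,F@[-e[1],e[0]])
```

```text
[689.2025936  172.65878392  79.06823211] [ 0.59669777 -1.09875099 -0.2124149 ]
15.464069300229996 -166.2773768159896 135.61204086739522
rad,tan 6.939095255418993 0.878542949095988
```

Emit:
play_rows:
  translation:
    - [0,0,0]
    - [0,0,0]
    - [0,0,0]
    - [-0.008,0,-0.015]
    - [-0.015,-0.005,-0.035]
    - [-0.015,-0.01,-0.06]
    - [-0.015,-0.04,-0.085]
    - [-0.01,-0.09,-0.1]
    - [0,-0.15,-0.11]
    - [0,-0.2,-0.11]
  rotation:
    - [0,0,0]
    - [0,0,0]
    - [0,0,0]
    - [0,0,0]
    - [0,0,0]
    - [0,0,0]
    - [0,0,0.1]
    - [0,0,0.25]
    - [0,0,0.4]
    - [0,0,0.55]
  gripper: [-0.4,-0.4,-0.4,-0.4,-0.4,-0.4,-0.4,-0.4,-0.4,-1]

```text
time_s: 6.98
eef_pos: [735.3, -25.0, 189.5]
ee_rot: [0.001, 0.158, 0.988, -0.0]
force: [1.1, 0.2, -0.7]
grip_width: 0.885
grip_force: 0.0
```

Run:
```python
from h import *
p,R=now(); print(p,np.degrees(np.arctan2(R[1,0],R[0,0])))
go([((470,-278,130),Rt(33.5))])
```

```text
[735.26360924 -25.04155106 189.5090768 ] 161.86672740339793
[0.1735, -0.323, 0.0592] [0.0019, 0.0008, 2.2404]
```

Emit:
play_rows:
  translation:
    - [0.01,-0.03,0]
    - [0.03,-0.07,0]
    - [0.05,-0.11,0]
    - [0.07,-0.15,0]
    - [0.09,-0.19,0]
    - [0.11,-0.23,0]
    - [0.13,-0.26,0]
    - [0.15,-0.29,0]
    - [0.165,-0.31,0]
    - [0.175,-0.325,0.02]
  rotation:
    - [0,0,0.186]
    - [0,0,0.37]
    - [0,0,0.56]
    - [0,0,0.74]
    - [0,0,0.93]
    - [0,0,1.11]
    - [0,0,1.3]
    - [0,0,1.48]
    - [0,0,1.67]
    - [0,0,1.85]
  gripper: [-1,-1,-1,-1,-1,-1,-1,-1,-1,-1]

```text
time_s: 8.22
eef_pos: [468.7, -279.7, 169.1]
ee_rot: [0.001, 0.884, 0.468, 0.0]
force: [-0.9, 0.3, -0.8]
grip_width: 0.997
grip_force: 0.0
```

Run:
```python
from h import *
p,R=now(); print(p,np.degrees(np.arctan2(R[1,0],R[0,0])))
go([((463,-286,110),Rt(33.5))])
c=cap("top");d=cap("side")
out=np.zeros((480,790,3),np.uint8)
out[:,:390]=cv2.resize(c["pixels"][140:280,165:279,::-1],(390,480)); out[:,400:]=cv2.resize(d["pixels"][170:370,190:352,::-1],(390,480))
cv2.imwrite("pics/t1.png",out)
```

```text
[ 468.73365617 -279.70463132  169.11050121] 55.804240052514395
[-0.0084, -0.0014, 0.0591] [0.003, -0.0, 0.3893]
```

View pics/t1.png

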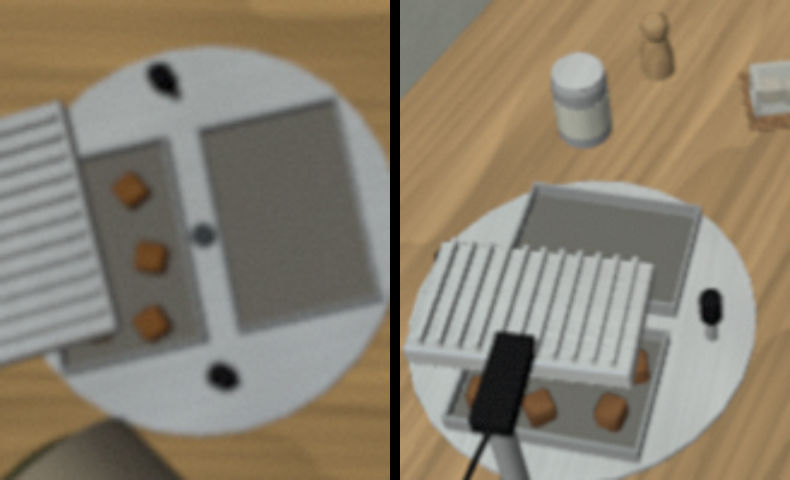

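The picture shows the empty tray, parallel to the lamp, on the side away from it, with crop corners (200,130), (333,98), (383,297) and (242,333). The full tray is under the lamp, so the table has clicked home. Next I grip the shaker.

Emit:
play_rows:
  translation:
    - [-0.005,0,0.01]
    - [-0.0084,-0.0014,0.03]
    - [-0.0084,-0.0014,0.06]
    - [-0.0084,-0.0014,0.09]
    - [-0.0084,-0.0014,0.12]
    - [-0.0084,-0.0014,0.14]
    - [-0.0084,-0.0014,0.157]
    - [-0.0084,-0.0014,0.157]
    - [-0.0084,-0.0014,0.157]
  rotation:
    - [0,0,0.13]
    - [0,0,0.26]
    - [0,0,0.389]
    - [0,0,0.389]
    - [0,0,0.389]
    - [0,0,0.389]
    - [0,0,0.389]
    - [0,0,0.389]
    - [0,0,0.389]
  gripper: [-1,-1,-1,-1,-1,-1,-1,-1,-1]
  force: 60

```text
time_s: 9.45
eef_pos: [463.9, -285.1, 11.9]
ee_rot: [0.001, 0.956, 0.292, 0.0]
force: [0.2, -0.2, 0.4]
grip_width: 0.997
grip_force: 0.0
```

Emit:
play_rows:
  translation:
    - [0,0,0]
    - [0,0,0]
    - [0,0,0]
    - [0,0,0]
    - [0,0,0]
  rotation:
    - [0,0,0]
    - [0,0,0]
    - [0,0,0]
    - [0,0,0]
    - [0,0,0]
  gripper: [0,1,1,1,1]
  force: 50

```text
time_s: 10.07
eef_pos: [463.6, -285.1, 11.7]
ee_rot: [0.001, 0.957, 0.292, 0.0]
force: [-0.6, 0.4, 6.1]
grip_width: 0.525
grip_force: 52.0
```

Run:
```python
from h import *
p,R=now(); print(p,np.degrees(np.arctan2(R[1,0],R[0,0])),R[:,2])
c=cap("top")
P=[onz(c,x/390*114+165,y/480*140+140,60) for x,y in [(200,130),(333,98),(383,297),(242,333)]]
P=np.array(P); print(P.round(0)); print("ctr",P.mean(0))
for i in range(4):
    e=P[(i+1)%4]-P[i]; print(np.hypot(e[0],e[1]),np.degrees(np.arctan2(e[1],e[0])))
print("pivot",onz(c,203/390*114+165,235/480*140+140,42))
print([onz(c,x/390*114+165,y/480*140+140,110).round(0) for x,y in[(163,77),(222,377)]])
```

```text
[ 463.63158213 -285.10708492   11.71083005] 33.90787042643314 [ 9.09018924e-04 -8.29411436e-04 -9.99999243e-01]
[[649. 141.  60.]
 [682.  23.  60.]
 [502. -30.  60.]
 [468.  93.  60.]]
ctr [575.31605213  56.63500174  60.        ]
122.5799574307432 -74.72336260215434
186.71334708312392 -163.74114747089413
127.27077587306965 105.83825541054716
187.93927049883882 14.824198806092665
pivot [557.12539161 136.0788866   42.        ]
[array([684., 165., 110.]), array([424.,  98., 110.])]
```

```bash
cat >> h.py <<'E'
TC=np.array([577,58.5]); SX=np.array([.964,.267]); SY=np.array([-.267,.964])
def pose(s,w,lip,a,th=90.):
    "TCP pose for mouth at tray coords s,w with lower lip at height lip, tilt a deg mouth-down"
    R=Rt(th,a); m=TC+s*SX+w*SY; ar=np.radians(a)
    M=np.array([m[0],m[1],lip+23*np.cos(ar)]); C=M-90*R[:,0]; return C+14.3*R[:,2],R
E
python3 - <<'E'
from h import *
p,R=now()
up=(p+[0,0,130]); P1=pose(-50,-20,110,-8)
go([(p+[0,0,40],R),(up,Rt(33.9,-8)),(((up+P1[0])/2),Rt(62,-8)),P1]); print(P1[0])
E
```

```text
[0.0, 0.0001, -0.04] [0.0, 0.0, 0.0]
[0.0, 0.0002, -0.13] [0.0012, 0.1393, 0.0002]
[0.0917, -0.0731, -0.1123] [0.0355, 0.1368, -0.4894]
[0.1834, -0.1463, -0.0945] [0.0696, 0.1286, -0.9773]
[534.14       -61.26395084 106.08975311]
```

Emit:
play_rows:
  translation:
    - [0,0,-0.01]
    - [0,0,-0.03]
    - [0,0,-0.055]
    - [0,0,-0.085]
    - [0,0,-0.115]
    - [0,0,-0.13]
    - [0,0,-0.13]
  rotation:
    - [0,0,0]
    - [0,0,0]
    - [0,0.03,0]
    - [0,0.07,0]
    - [0,0.11,0]
    - [0,0.139,0]
    - [0,0.139,0]
  gripper: [1,1,1,1,1,1,1]

```text
time_s: 11.0
eef_pos: [463.1, -285.1, 141.4]
ee_rot: [-0.02, 0.954, 0.291, 0.067]
force: [0.6, 0.2, -3.0]
grip_width: 0.528
grip_force: 51.4
```

Run:
```python
from h import *
s=ctrl.sense(); print(s["grip_width"],s["grip_force"],s["force"])
P1=pose(-50,-20,110,-8); p,R=now()
from scipy.spatial.transform import Slerp
sl=Slerp([0,1],Ro.from_matrix([R,P1[1]]))
go([(p+(P1[0]-p)*t,sl(t).as_matrix()) for t in (.06,.18,.32,.46,.6,.74,.86,.95,1)])
```

```text
0.5276305578876036 51.37839585542679 [ 0.55552787  0.22947699 -3.00327954]
[0.0106, -0.0088, 0.0036] [0.0082, 0.0001, -0.0582]
[0.0319, -0.0263, 0.0109] [0.0246, 0.0002, -0.1746]
[0.0567, -0.0468, 0.0193] [0.0438, 0.0003, -0.3104]
[0.0815, -0.0673, 0.0278] [0.0629, 0.0005, -0.4462]
[0.1062, -0.0878, 0.0362] [0.0821, 0.0006, -0.582]
[0.131, -0.1083, 0.0446] [0.1012, 0.0008, -0.7179]
[0.1523, -0.1259, 0.0519] [0.1177, 0.0009, -0.8343]
[0.1682, -0.139, 0.0573] [0.13, 0.001, -0.9216]
[0.1771, -0.1463, 0.0603] [0.1368, 0.001, -0.9701]
```

Emit:
play_rows:
  translation:
    - [0.0106,-0.0088,0.0036]
    - [0.032,-0.0263,0.011]
    - [0.0567,-0.0468,0.019]
    - [0.0815,-0.0673,0.028]
    - [0.1062,-0.0878,0.036]
    - [0.131,-0.108,0.0446]
    - [0.152,-0.126,0.052]
    - [0.168,-0.139,0.057]
    - [0.177,-0.1463,0.06]
    - [0.177,-0.1463,0.06]
  rotation:
    - [0.008,0,-0.058]
    - [0.025,0,-0.175]
    - [0.044,0,-0.31]
    - [0.063,0,-0.446]
    - [0.082,0,-0.582]
    - [0.101,0,-0.718]
    - [0.118,0,-0.834]
    - [0.13,0,-0.922]
    - [0.137,0.001,-0.97]
    - [0.137,0.001,-0.97]
  gripper: [1,1,1,1,1,1,1,1,1,1]

```text
time_s: 12.25
eef_pos: [533.8, -60.1, 105.5]
ee_rot: [-0.05, 0.705, 0.706, 0.049]
force: [-0.4, 0.4, -1.4]
grip_width: 0.526
grip_force: 51.4
```

Run:
```python
from h import *
c=cap("top");d=cap("side")
p,R=now(); C=p-14.3*R[:,2]
print(p)
for k in (-90,90): print(k,proj(c,C+k*R[:,0]),proj(d,C+k*R[:,0]))
out=np.zeros((480,790,3),np.uint8)
out[:,:390]=cv2.resize(c["pixels"][145:285,215:329,::-1],(390,480)); out[:,400:]=cv2.resize(d["pixels"][180:300,250:347,::-1],(390,480))
cv2.imwrite("pics/p1.png",out)
go([pose(-55,10,74,0),pose(-55,10,72,12)])
```

```text
[533.86593264 -61.24695181 105.95269495]
-90 [317.96665415 214.65666382] [325.74059388 207.43309322]
90 [255.81650759 211.72911652] [294.48948922 248.09624316]
[0.0212, -0.0125, 0.0265] [-0.0011, -0.1404, -0.0002]
[0.0225, -0.0126, 0.01] [-0.0011, -0.3498, -0.0001]
```

View pics/p1.png

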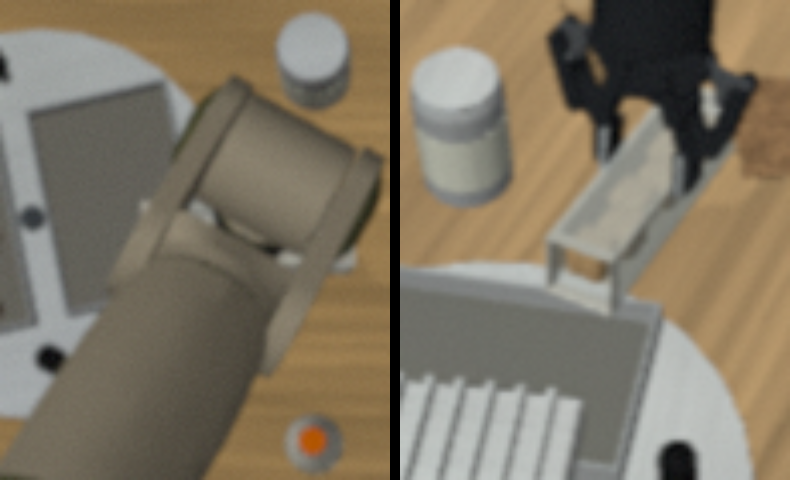

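The mouth is open and faces the tray, at crop (580,272), and the beads are still inside. I tilt to 12° over the −s side and shake gently.

```bash
cat >> h.py <<'E'
def beads():
    p,R=now(); C=p-14.3*R[:,2]
    ins=[]
    for n in("top","side"):
        c=cap(n); im=c["pixels"].astype(int)
        poly=np.array([proj(c,(*(TC+s*SX+w*SY),50)) for s,w in[(-93,-63),(93,-63),(93,63),(-93,63)]]).astype(np.int32)
        m=np.zeros((400,640),np.uint8); cv2.fillPoly(m,[poly],255)
        box=np.array([proj(c,C+R@np.array([x,y,z])) for x in(-92,92) for y in(-24,24) for z in(-24,24)]).astype(np.float32)
        cv2.fillConvexPoly(m,cv2.convexHull(box).astype(np.int32),0)
        k=((im[...,0]-im[...,2]>22)&(m>0)).astype(np.uint8)
        nn,l,st,ce=cv2.connectedComponentsWithStats(k)
        for i in range(1,nn):
            if st[i,4]>=12:
                q=onz(c,*ce[i],54)[:2]-TC; print(n,"area",st[i,4],"px",ce[i].round(0),"s,w",(q@SX).round(0),(q@SY).round(0))
E
python3 - <<'E'
from h import *
beads()
go([pose(-55,10,73,13)])
R=pose(0,0,0,13)[1]; p0,R0=now(); print("stroke 10mm in tool axes",(R0.T@(R[:,0]*.01)).round(4))
E
```

```text
top area 38 px [267. 197.] s,w 3.0 -56.0
top area 120 px [256. 225.] s,w -75.0 -3.0
[0.0232, -0.0126, 0.0078] [-0.0007, -0.3672, -0.0006]
stroke 10mm in tool axes [ 0.0093 -0.      0.0036]
```

Emit:
play_rows:
  translation:
    - [0.006,-0.004,0.002]
    - [0.014,-0.008,0.005]
    - [0.02,-0.0126,0.007]
    - [0.0232,-0.0126,0.0078]
    - [0.0232,-0.0126,0.0078]
    - [0.03,-0.0126,0.0105]
    - [0.0232,-0.0126,0.0078]
    - [0.03,-0.0126,0.0105]
    - [0.0232,-0.0126,0.0078]
  rotation:
    - [0,-0.09,0]
    - [0,-0.2,0]
    - [0,-0.3,0]
    - [0,-0.367,0]
    - [0,-0.367,0]
    - [0,-0.367,0]
    - [0,-0.367,0]
    - [0,-0.367,0]
    - [0,-0.367,0]
  gripper: [1,1,1,1,1,1,1,1,1]

```text
time_s: 13.58
eef_pos: [521.3, -36.7, 101.5]
ee_rot: [0.079, 0.702, 0.703, -0.08]
force: [0.4, -0.3, -1.3]
grip_width: 0.525
grip_force: 51.4
```

```bash
cat >> h.py <<'E'
def prof():
    "tan profile along the jar's near top face in side view, from mouth backwards"
    p,R=now(); C=p-14.3*R[:,2]; d=cap("side"); o=[]
    for x in range(96,-96,-8):
        best=[]
        for y in (-8,0,8):
            u,v=proj(d,C+R@np.array([x,y,-15.])); q=cv2.getRectSubPix(d["pixels"],(3,3),(float(u),float(v))).mean((0,1)); best.append(q[0]-q[2])
        o.append(int(np.mean(best)))
    print("R-B from mouth x=96 step -8:",o)
E
python3 - <<'E'
from h import *
print(now()[0]);beads();prof()
E
```

```text
[521.27978071 -36.70304769 101.52325516]
top area 777 px [242. 197.] s,w 21.0 19.0
top area 140 px [241. 226.] s,w -65.0 41.0
R-B from mouth x=96 step -8: [29, 17, 15, 19, 14, 16, 17, 16, 18, 19, 18, 15, 16, 10, -2, -4, -3, -3, -3, 6, 16, 16, 16, 16]
```

Emit:
play_rows:
  translation:
    - [0,0,-0.002]
    - [0.01,0,-0.002]
    - [0,0,-0.002]
    - [0.01,0,-0.002]
    - [0,0,-0.002]
    - [0,0,-0.002]
  rotation:
    - [0,-0.035,0]
    - [0,-0.035,0]
    - [0,-0.035,0]
    - [0,-0.035,0]
    - [0,-0.035,0]
    - [0,-0.035,0]
  gripper: [1,1,1,1,1,1]

```text
time_s: 14.48
eef_pos: [521.6, -37.1, 103.9]
ee_rot: [0.092, 0.701, 0.701, -0.092]
force: [0.8, 0.2, -1.0]
grip_width: 0.527
grip_force: 51.4
```

Run:
```python
from h import *
beads();prof()
```

```text
top area 854 px [239. 203.] s,w 6.0 29.0
R-B from mouth x=96 step -8: [12, 12, 14, 16, 15, 18, 19, 18, 15, 17, 16, 16, 18, 7, -4, -4, -4, -3, 2, 13, 15, 15, 15, 15]
```

```bash
cat >> h.py <<'E'
def art(x0,y0,x1,y1,n="side",th=11):
    d=cap(n); im=cv2.GaussianBlur(d["pixels"],(3,3),0).astype(int); p,R=now(); C=p-14.3*R[:,2]
    print("mouth px",proj(d,C+90*R[:,0]).round(0),"lip",proj(d,C+90*R[:,0]+23*R[:,2]).round(0),"tray corners",[proj(d,(*(TC+s*SX+w*SY),60)).round(0).tolist() for s,w in[(-93,-63),(93,-63),(93,63),(-93,63)]])
    k=im[...,0]-im[...,2]; L=im.sum(2)/3
    for y in range(y0,y1,2): print(y,"".join("#" if k[y,x]>=22 else "+" if k[y,x]>=th else "." if L[y,x]>130 else " " for x in range(x0,x1)))
E
python3 - <<'E'
from h import *
art(215,205,345,300)
E
```

```text
mouth px [294. 268.] lip [296. 271.] tray corners [[316.0, 255.0], [247.0, 246.0], [233.0, 285.0], [306.0, 296.0]]
205 ######################################+...........  ++++++++++++++++++++++++++++++++++++++++++++++++++++++++++++++++++++##########
207 #######################################............    +++++++++++++++++++++++++++++++++++++++++++++++++++++++++++++++############
209 ####################################### .............    +++++++++++++++++++++++++++++++++++++++++++++++++++++++++++++############
211 #######################################+   .....           ++++++++++++++++++++++++++++++++++++++++++++++++++++++++++#############
213 ########################################.....                 +++++++++++++++++++++++++++++++++++++++++++++++++++++++#############
215 ########################################++........           ++#+       +++++++++++++++++++++++++++++++++++++++++++  +############
217 #########################################++++++++++....      +####+        +++++++++++++++++++++++++++++++++++++   .+#############
219 ####################################
[... 4794 characters left out ...]
...............+#########
291 ....... ......................................................................              ........        .............#########
293 ..............................................................................              .......          ............+########
295 .............................................................................              ........          ............+########
297 .............................................................................    ........  ........          .............+#######
299 ............................................................................    .         .........          .............+#######
```

All beads have slid up to the mouth, and the first one shows at side pixel (298,268). Nothing is out yet, so I use single strokes from here.

Emit:
play_rows:
  translation:
    - [0.01,0,0]
    - [0,0,0]
    - [0,0,0]
    - [0,0,0]
  rotation:
    - [0,0,0]
    - [0,0,0]
    - [0,0,0]
    - [0,0,0]
  gripper: [1,1,1,1]

```text
time_s: 15.18
eef_pos: [521.5, -36.6, 103.7]
ee_rot: [0.092, 0.701, 0.701, -0.092]
force: [-0.6, -0.3, -1.6]
grip_width: 0.521
grip_force: 51.4
```

Run:
```python
from h import *
art(280,227,330,300)
```

```text
mouth px [294. 268.] lip [296. 271.] tray corners [[316.0, 255.0], [247.0, 246.0], [233.0, 285.0], [306.0, 296.0]]
227 ##############                                  +#
229 ###############+      ....                     +##
231 ################+    .......                  +###
233 #################+  .....+++++++             +####
235 ##################+.....++++++++++          +#####
237 ##################+....+++++++++++        ++######
239 #################+....++++++++++++.     +#########
241 ################+......++++++++++..     ##########
243 ###############+......++++++++++...... ###########
245 ##############+......+++#+#+++++......############
247 .......++####+......+++++++++++......#############
249 ....................++++++++++.   ..##############
251 ................+++++++++++++.    .###############
253      ..........+++++++++++++.    .################
255       ........++++++++++++...  ..+################
257       .......++++++++++++.........+###############
259      .........++++++++++.......    ###############
261     ..........+++++++++......      ..+########
[... 349 characters left out ...]
    ++###++          ...................
277 ..    ...                      ...................
279 ..............                ....................
281 ...............               ....................
283 ...............              .....................
285 ..............               .....................
287 ..............              ......................
289 .............               ......................
291 .............              ........        .......
293 .............              .......          ......
295 ............              ........          ......
297 ............   .........  ........          ......
299 ...........    .         .........          ......
```

Emit:
play_rows:
  translation:
    - [-0.003,0,0]
    - [0.007,0,0]
    - [0,0,0]
    - [0,0,0]
  rotation:
    - [0,0,0]
    - [0,0,0]
    - [0,0,0]
    - [0,0,0]
  gripper: [1,1,1,1]

```text
time_s: 15.72
eef_pos: [521.6, -36.8, 103.8]
ee_rot: [0.092, 0.701, 0.701, -0.092]
force: [0.6, 0.2, -0.1]
grip_width: 0.523
grip_force: 51.4
```

Run:
```python
from h import *
art(280,227,330,300)
d=cap("side")
for u,v in[(297,270),(300,280)]:
    q=onz(d,u,v,54)[:2]-TC; print(q@SX,q@SY)
```

```text
mouth px [294. 268.] lip [296. 271.] tray corners [[316.0, 255.0], [247.0, 246.0], [233.0, 285.0], [306.0, 296.0]]
227 ##############         ..                       +#
229 ###############+      ....                     +##
231 ################+    ........                 +###
233 #################+  ........+++++            +####
235 ##################+......+++++++++          +#####
237 ##################+....+++++++++++        +#######
239 #################+....++++++++++++.      #########
241 ################+....++++++++++++...    ##########
243 ###############+.....+++++++++++...... ###########
245 ##############+......++++++++++.......############
247 .......++####+......++++++++++.......#############
249 ...................+++++++++++.....+##############
251 ...................++++++++++.   ..###############
253     ..............++++++++++.    +################
255       ........+++++++++++++.    .+################
257       .......+++++++++++++.    ...+###############
259      .......++++++++++++...   . .  ###############
261     .......++++++++++++......      ..+########
[... 427 characters left out ...]
.................
279 ..............                ....................
281 ...............+######+       ....................
283 ...............########+     .....................
285 .............. #########+    .....................
287 .............. ########+    ......................
289 ............. +########+    ......................
291 ............. +#######+    ........        .......
293 ............. +######++    .......          ......
295 ............              ........          ......
297 ............    ........  ........          ......
299 ...........    .         .........          ......
-54.150812352977674 -11.579598363533451
-68.26389251204635 17.179956880933698
```

Bead 1 is out and lies at about s=−70, w=+35, side pixel (299,287). For the next one I level off, move back to the near row and tilt again.

Run:
```python
from h import *
T=[(-55,10,74,8),(-55,8,75,2),(-55,-5,75,0),(-55,-22,75,0),(-55,-38,75,0),(-55,-48,75,4),(-55,-48,74,10),(-55,-48,73,15)]
go([pose(*t) for t in T])
```

```text
[0.0012, -0.0002, 0.0086] [-0.0004, 0.122, 0.0004]
[0.0021, 0.0004, 0.0169] [-0.0004, 0.2267, 0.0004]
[-0.0087, 0.0038, 0.0231] [-0.0004, 0.2616, 0.0004]
[-0.0246, 0.0084, 0.0273] [-0.0004, 0.2616, 0.0004]
[-0.0395, 0.0126, 0.0313] [-0.0004, 0.2616, 0.0004]
[-0.0512, 0.0153, 0.0279] [-0.0004, 0.1918, 0.0004]
[-0.0536, 0.0153, 0.0201] [-0.0004, 0.0871, 0.0005]
[-0.0548, 0.0153, 0.0137] [-0.0004, -0.0002, 0.0005]
```

Emit:
play_rows:
  translation:
    - [0.001,0,0.0086]
    - [0.002,0,0.017]
    - [-0.009,0.004,0.023]
    - [-0.0246,0.0084,0.027]
    - [-0.04,0.0126,0.031]
    - [-0.051,0.0153,0.028]
    - [-0.0536,0.0153,0.02]
    - [-0.0548,0.0153,0.0137]
    - [-0.0548,0.0153,0.0137]
  rotation:
    - [0,0.122,0]
    - [0,0.227,0]
    - [0,0.26,0]
    - [0,0.26,0]
    - [0,0.26,0]
    - [0,0.19,0]
    - [0,0.087,0]
    - [0,0,0]
    - [0,0,0]
  gripper: [1,1,1,1,1,1,1,1,1]

```text
time_s: 16.95
eef_pos: [537.1, -92.1, 104.8]
ee_rot: [0.092, 0.7, 0.702, -0.092]
force: [-0.1, -0.9, -1.3]
grip_width: 0.524
grip_force: 51.4
```

Emit:
play_rows:
  translation:
    - [0.01,0,0]
    - [0,0,0]
    - [0,0,0]
  rotation:
    - [0,0,0]
    - [0,0,0]
    - [0,0,0]
  gripper: [1,1,1]

```text
time_s: 17.32
eef_pos: [536.9, -94.0, 104.7]
ee_rot: [0.092, 0.701, 0.701, -0.092]
force: [0.5, 0.1, -1.7]
grip_width: 0.527
grip_force: 51.4
```

Run:
```python
from h import *
art(270,207,340,300)
```

```text
mouth px [300. 249.] lip [301. 253.] tray corners [[316.0, 255.0], [247.0, 246.0], [233.0, 285.0], [306.0, 296.0]]
207       #####################+         ++                         ######
209       #######################        ++.                       #######
211       ########################+      .....                    ########
213       +########################      .......                 #########
215       +#########################+  ........+++++            ##########
217       +##########################+........+++++++          ###########
219       +##########################+.......++++++++       +#############
221        #########################+.......+++++++++.     +##############
223 .      ########################+....+++++++++++++.    +###############
225 .     +#######################+....+++++++++++++.    +################
227      +#######################+....++++++++++++..   .+#################
229   +#########################+....++++++++++++......+##################
231 ###########################+......++++++++++......+###################
233 ######
[... 1839 characters left out ...]
.................+#######
283 .........................#########+    ........................+######
285 ........................ #########+    .........................+#####
287 ........................ ########+    ...........................#####
289 ....................... +########+    ...........................+####
291 ....................... +########    ........        .............####
293 .......................   ++++++     .......          ............+###
295 ......................              ........          ............+###
297 ......................    ........  ........          .............+##
299 .....................    .         .........          .............+##
```

Emit:
play_rows:
  translation:
    - [0.008,0,0]
    - [0,0,0]
    - [0,0,0]
    - [0,0,0]
  rotation:
    - [0,0,0]
    - [0,0,0]
    - [0,0,0]
    - [0,0,0]
  gripper: [1,1,1,1]

```text
time_s: 17.88
eef_pos: [536.8, -93.1, 104.6]
ee_rot: [0.092, 0.701, 0.701, -0.092]
force: [-0.0, 0.4, -0.8]
grip_width: 0.521
grip_force: 51.4
```

Run:
```python
from h import *
art(275,227,330,297)
```

```text
mouth px [300. 249.] lip [301. 253.] tray corners [[316.0, 255.0], [247.0, 246.0], [233.0, 285.0], [306.0, 296.0]]
227 +#######################+....+++++++++++++.    +#######
229 #######################+....++++++++++++..    +########
231 ######################+....+++++++++++....  .+#########
233 #####################+.....+++++++++++......+##########
235 ####################+.......+++++++++......+###########
237 ###################+.......+++++++++......+############
239 ##################+......+++++++++++.....+#############
241 #################+.......++++++++++.   .+##############
243 ################+...+...++++++++++.    +###############
245 #################+ +++++.++++++++.    +################
247 ............++###+  +++++++++++..    +#################
249 .....................++++++++++.   .+##################
251 .........................+++++++   +###################
253          ........................ +####################
255                    +#####++ .....  +###################
257                   ###########        ..+###############
259                 +####
[... 414 characters left out ...]
                      ................+#
275                                     ...................
277 .......    ...                      ...................
279 ...................+########+      ....................
281 ....................#########+     ....................
283 ....................#########+    .....................
285 ................... #########+    .....................
287 ................... #########    ......................
289 .................. +########+    ......................
291 .................. +########    ........        .......
293 ..................   ++++++     .......          ......
295 .................              ........          ......
```

Bead 2 landed in the near row at about s=−60, w=−25, side pixel (298,262). Next is the middle of the near row.

Run:
```python
from h import *
T=[(-53,-48,76,8),(-45,-48,78,3),(-30,-48,78,2),(-13,-48,78,2),(0,-48,78,6),(2,-48,75,11),(2,-48,73,15)]
go([pose(*t) for t in T])
```

```text
[0.0018, 0.0019, 0.0072] [-0.0005, 0.1219, 0.0006]
[0.0059, 0.0097, 0.0121] [-0.0005, 0.2092, 0.0006]
[0.0103, 0.0241, 0.0125] [-0.0005, 0.2266, 0.0006]
[0.0147, 0.0405, 0.0113] [-0.0005, 0.2266, 0.0006]
[0.0159, 0.053, 0.0046] [-0.0005, 0.1568, 0.0006]
[0.0151, 0.055, -0.0001] [-0.0005, 0.0696, 0.0006]
[0.0145, 0.055, -0.004] [-0.0005, -0.0003, 0.0006]
```

Emit:
play_rows:
  translation:
    - [0.002,0.002,0.007]
    - [0.006,0.01,0.012]
    - [0.01,0.024,0.0125]
    - [0.0147,0.04,0.011]
    - [0.016,0.053,0.0046]
    - [0.015,0.055,0]
    - [0.0145,0.055,-0.004]
    - [0.0145,0.055,-0.004]
  rotation:
    - [0,0.122,0]
    - [0,0.209,0]
    - [0,0.227,0]
    - [0,0.227,0]
    - [0,0.157,0]
    - [0,0.07,0]
    - [0,0,0]
    - [0,0,0]
  gripper: [1,1,1,1,1,1,1,1]

```text
time_s: 18.92
eef_pos: [591.8, -76.8, 104.5]
ee_rot: [0.092, 0.7, 0.702, -0.092]
force: [0.1, 0.2, -1.4]
grip_width: 0.523
grip_force: 51.4
```

Emit:
play_rows:
  translation:
    - [0.01,0,0]
    - [0,0,0]
    - [0,0,0]
  rotation:
    - [0,0,0]
    - [0,0,0]
    - [0,0,0]
  gripper: [1,1,1]

```text
time_s: 19.3
eef_pos: [591.8, -79.0, 104.9]
ee_rot: [0.092, 0.701, 0.701, -0.092]
force: [0.2, -0.7, -1.2]
grip_width: 0.528
grip_force: 51.4
```

Run:
```python
from h import *
art(225,217,325,297)
```

```text
mouth px [278. 246.] lip [280. 250.] tray corners [[316.0, 255.0], [247.0, 246.0], [233.0, 285.0], [306.0, 296.0]]
217 ###############################+++++++++..+..      +#####+...............       +###################
219 ###############################++++++++++....      +###+........++++.....      +####################
221 ###############################++++++++++++..       +++.......+++++++++...    +#####################
223 ################################++++++++++...       .........++++++++++......+######################
225 ################################+..++++++++...     .........++++++++++.   ..+#######################
227 ################################# ..........      ......+++++++++++++.    +#########################
229 ###################################              ......+++++++++++++     +##########################
231 #######################################++++######+....++++++++++++..    .###########################
233 ################################################+....+++++++++++........############################
235 ####################################
[... 2514 characters left out ...]
........................................#########+    ................
285 ..................................................................... #########+    ................
287 ..................................................................... #########    .................
289 .................................................................... +########+    .................
291 .................................................................... +########+   ........        ..
293 ....................................................................   ++++++     .......          .
295 ...................................................................              ........          .
```

Two beads are settled. The third is at the mouth, so I give one stroke.

Emit:
play_rows:
  translation:
    - [0.008,0,0]
    - [0,0,0]
    - [0,0,0]
    - [0,0,0]
  rotation:
    - [0,0,0]
    - [0,0,0]
    - [0,0,0]
    - [0,0,0]
  gripper: [1,1,1,1]

```text
time_s: 19.85
eef_pos: [591.8, -78.0, 104.7]
ee_rot: [0.092, 0.701, 0.701, -0.092]
force: [0.0, 0.2, -1.7]
grip_width: 0.526
grip_force: 51.4
```

Run:
```python
from h import *
art(240,223,312,297)
T=[(4,-48,76,8),(12,-48,78,3),(28,-48,78,2),(42,-48,78,2),(55,-48,78,6),(57,-48,75,11),(57,-48,73,15)]
go([pose(*t) for t in T])
```

```text
mouth px [278. 246.] lip [280. 250.] tray corners [[316.0, 255.0], [247.0, 246.0], [233.0, 285.0], [306.0, 296.0]]
223 ################+++++++++++++.       .........++++++++........+#########
225 #################...+++++++++..     .........++++++++++......+##########
227 ################## ..........      .........++++++++++.   ..############
229 ####################              ......+..++++++++++.    +#############
231 ########################++++######+....+++++++++++++     +##############
233 #################################+....++++++++++++.     .###############
235 ################################.....+++++++++++...   ..################
237 ##############################+......++++++++++........#################
239 #############################++.......++++++++... ...+##################
241 ##############################+..++...+++++++.......+###################
243 ###############################+  ++++++.++........+####################
245 ##############################+  .++++++.....  ...+#####################
247 #####+  .....................................   ..+######
[... 1518 characters left out ...]
................... #########    ....
289 ..................................................... +########+    ....
291 ..................................................... +########+   .....
293 .....................................................   ++++++     .....
295 ....................................................              ......
[0.002, 0.0019, 0.0073] [-0.0005, 0.1219, 0.0006]
[0.006, 0.0096, 0.0121] [-0.0005, 0.2092, 0.0006]
[0.0107, 0.0251, 0.0125] [-0.0006, 0.2266, 0.0006]
[0.0143, 0.0386, 0.0115] [-0.0006, 0.2266, 0.0006]
[0.0155, 0.0511, 0.0047] [-0.0005, 0.1568, 0.0006]
[0.0148, 0.053, 0.0001] [-0.0005, 0.0696, 0.0006]
[0.0142, 0.053, -0.0038] [-0.0005, -0.0003, 0.0006]
```

Bead 3 is at side pixel (277,262), the middle of the near row. Now the +s end.

Emit:
play_rows:
  translation:
    - [0.002,0.002,0.007]
    - [0.006,0.01,0.012]
    - [0.0107,0.025,0.0125]
    - [0.0143,0.0386,0.0115]
    - [0.0155,0.051,0.0047]
    - [0.0148,0.053,0]
    - [0.0142,0.053,-0.0038]
    - [0.0142,0.053,-0.0038]
  rotation:
    - [0,0.122,0]
    - [0,0.209,0]
    - [0,0.227,0]
    - [0,0.227,0]
    - [0,0.157,0]
    - [0,0.07,0]
    - [0,0,0]
    - [0,0,0]
  gripper: [1,1,1,1,1,1,1,1]

```text
time_s: 20.9
eef_pos: [644.8, -62.0, 104.5]
ee_rot: [0.092, 0.7, 0.702, -0.092]
force: [-0.3, -0.2, -1.3]
grip_width: 0.525
grip_force: 51.4
```

Emit:
play_rows:
  translation:
    - [0.01,0,0]
    - [0,0,0]
    - [0,0,0]
  rotation:
    - [0,0,0]
    - [0,0,0]
    - [0,0,0]
  gripper: [1,1,1]

```text
time_s: 21.28
eef_pos: [644.9, -64.3, 104.9]
ee_rot: [0.092, 0.701, 0.701, -0.092]
force: [1.4, -0.2, -0.7]
grip_width: 0.523
grip_force: 51.4
```

Run:
```python
from h import *
art(225,207,310,280)
```

```text
mouth px [257. 243.] lip [260. 247.] tray corners [[316.0, 255.0], [247.0, 246.0], [233.0, 285.0], [306.0, 296.0]]
207 ############################+....        ...                    +####################
209 ############################# ....     .........               +#####################
211 #############################+        ............            +######################
213 ##############################.....................          +#######################
215 ##############################+.....................        +########################
217 ##############################+++....................      +#########################
219 ###############################+......................    ###########################
221 ###############################+........................+############################
223 ###############################........................+#############################
225 ##############################+........+++++++........+##############################
227 #############################+.......++++++++++.  ...+###########################
[... 1638 characters left out ...]
.....                                  +#########+       +##########++      
267 .............                                      ++###++         ++#######+        
269 ............                                                            ++++         
271 ............                                                                         
273 ...........   .....    ...      .                                                    
275 ..................................    ...     ..                                     
277 .. .....................................................     ...                     
279 . ....... ...........................................................+########+
```

Emit:
play_rows:
  translation:
    - [0.008,0,0]
    - [0,0,0]
    - [0,0,0]
    - [0,0,0]
  rotation:
    - [0,0,0]
    - [0,0,0]
    - [0,0,0]
    - [0,0,0]
  gripper: [1,1,1,1]

```text
time_s: 21.82
eef_pos: [644.8, -63.3, 104.7]
ee_rot: [0.092, 0.701, 0.701, -0.092]
force: [0.0, 0.0, -1.5]
grip_width: 0.52
grip_force: 51.4
```

Run:
```python
from h import *
art(225,217,310,280)
T=[(57,-48,80,8),(57,-42,84,2),(57,-28,84,2),(57,-10,84,2),(55,4,82,6),(52,9,76,11),(52,10,73,15)]
go([pose(*t) for t in T])
```

```text
mouth px [257. 243.] lip [259. 247.] tray corners [[316.0, 255.0], [247.0, 246.0], [233.0, 285.0], [306.0, 296.0]]
217 ###############################++....................      +#########################
219 ###############################+.....................     ###########################
221 ###############################+........................+############################
223 ###############################........................+#############################
225 ##############################+.......................+##############################
227 #############################+........++++...........+###############################
229 ############################+.......+++++++++.......+################################
231 ###########################+.......++++++++++   ...+#################################
233 #########################+........+++++++++.     .+##################################
235 ########################++....++++++++++++.     .+###################################
237 #######################++....++++++++++++. +   .+################################
[... 1555 characters left out ...]
...    ...                                                           
275 .. ...............................    ...     ..                                     
277 .. ......................................................    ...                     
279 . ....... ...........................................................+########+      
[0.0004, 0.0, 0.0035] [-0.0006, 0.1219, 0.0006]
[0.008, -0.0016, 0.0069] [-0.0006, 0.2266, 0.0006]
[0.0211, -0.0053, 0.0034] [-0.0006, 0.2266, 0.0006]
[0.0378, -0.0101, -0.001] [-0.0006, 0.2266, 0.0006]
[0.0487, -0.0158, -0.0083] [-0.0006, 0.1568, 0.0006]
[0.0521, -0.02, -0.0109] [-0.0006, 0.0695, 0.0006]
[0.0527, -0.0203, -0.0142] [-0.0005, -0.0003, 0.0006]
```

Emit:
play_rows:
  translation:
    - [0.004,0,0]
    - [0,0,0]
    - [0,0,0]
    - [0,0,0]
  rotation:
    - [0,0,0]
    - [0,0,0]
    - [0,0,0]
    - [0,0,0]
  gripper: [1,1,1,1]

```text
time_s: 22.38
eef_pos: [644.8, -63.2, 104.6]
ee_rot: [0.092, 0.701, 0.701, -0.092]
force: [-0.3, -0.2, -0.2]
grip_width: 0.524
grip_force: 51.4
```

Run:
```python
from h import *
art(225,221,310,280)
```

```text
mouth px [257. 243.] lip [259. 247.] tray corners [[316.0, 255.0], [247.0, 246.0], [233.0, 285.0], [306.0, 296.0]]
221 ###############################+........................+############################
223 ###############################........................+#############################
225 ##############################+.......................+##############################
227 #############################+........++.............+###############################
229 ############################+.......+++++++++.......+################################
231 ###########################+.......++++++++++   ...+#################################
233 #########################+........+++++++++.     .+##################################
235 ########################+.........+++++++++     .+###################################
237 #######################++.....++++++++++++     .#####################################
239 ########################+ .++++++++++++..     .######################################
241 #################################++++....  ..+###################################
[... 1008 characters left out ...]
.....                                 +##########+       +##########++      
267 .............                                      ++###++         ++#######++       
269 ............                                                            +++          
271 ............                                                                         
273 ...........   .....    ...      .                                                    
275 ..................................    ...     ..                                     
277 .. .....................................................     ...                     
279 . ....... ...........................................................+########+
```

Emit:
play_rows:
  translation:
    - [0.006,0,0]
    - [0,0,0]
    - [0,0,0]
    - [0,0,0]
  rotation:
    - [0,0,0]
    - [0,0,0]
    - [0,0,0]
    - [0,0,0]
  gripper: [1,1,1,1]

```text
time_s: 22.92
eef_pos: [644.8, -63.2, 104.7]
ee_rot: [0.092, 0.701, 0.701, -0.092]
force: [-0.1, -0.2, -1.6]
grip_width: 0.525
grip_force: 51.5
```

Run:
```python
from h import *
art(225,221,310,276)
T=[(57,-48,80,8),(57,-42,84,2),(57,-28,84,2),(57,-10,84,2),(55,4,82,6),(52,9,76,11),(52,10,73,15)]
go([pose(*t) for t in T])
```

```text
mouth px [257. 243.] lip [259. 247.] tray corners [[316.0, 255.0], [247.0, 246.0], [233.0, 285.0], [306.0, 296.0]]
221 ###############################.........................+############################
223 ###############################........................+#############################
225 ##############################+.......................+##############################
227 #############################+.......................+###############################
229 ############################+........++++...........+################################
231 ###########################+.......+++++++++.......+#################################
233 #########################+........+++++++++.   ...+##################################
235 ########################+........++++++++++     .+###################################
237 #######################++.........++++++++     .+####################################
239 ########################+ ........++++++.     +######################################
241 ##########################   +++++++....     +###################################
[... 1196 characters left out ...]
                                                       +++          
271 ............                                                                         
273 ...........   .....    ...                                                           
275 ..................................    ...     ..                                     
[0.0004, -0.0, 0.0035] [-0.0005, 0.1219, 0.0006]
[0.0081, -0.0016, 0.007] [-0.0005, 0.2267, 0.0006]
[0.0211, -0.0053, 0.0035] [-0.0005, 0.2267, 0.0006]
[0.0379, -0.0101, -0.001] [-0.0005, 0.2267, 0.0006]
[0.0488, -0.0158, -0.0083] [-0.0005, 0.1568, 0.0006]
[0.0521, -0.02, -0.0109] [-0.0004, 0.0696, 0.0006]
[0.0527, -0.0203, -0.0142] [-0.0004, -0.0002, 0.0006]
```

Bead 4 is at side pixel (256,256), the +s end of the near row. Two are left, and both go in the far row, first at +s.

Emit:
play_rows:
  translation:
    - [0.0004,0,0.003]
    - [0.008,-0.0016,0.006]
    - [0.021,-0.0053,0.0025]
    - [0.036,-0.01,-0.002]
    - [0.045,-0.0158,-0.009]
    - [0.049,-0.02,-0.013]
    - [0.049,-0.02,-0.016]
    - [0.049,-0.02,-0.016]
  rotation:
    - [0,0.122,0]
    - [0,0.227,0]
    - [0,0.227,0]
    - [0,0.227,0]
    - [0,0.157,0]
    - [0,0.07,0]
    - [0,0,0]
    - [0,0,0]
  gripper: [1,1,1,1,1,1,1,1]

```text
time_s: 23.98
eef_pos: [624.6, -9.0, 107.6]
ee_rot: [0.092, 0.7, 0.703, -0.092]
force: [0.2, 0.5, -1.0]
grip_width: 0.524
grip_force: 51.5
```

Run:
```python
from h import *
print(now()[0]);art(225,221,310,282); art(190,150,290,215,"top",16)
```

```text
[624.56676313  -9.02025123 107.60286289]
mouth px [253. 260.] lip [255. 264.] tray corners [[316.0, 255.0], [247.0, 246.0], [233.0, 285.0], [306.0, 296.0]]
221 ###########################+                                  #######################
223 #############################+      ...                      ########################
225 ###############################    ......                  +#########################
227 ################################+ ............             ##########################
229 ################################+..............           ###########################
231 ################################+...............        +############################
233 ##############################+..................      +#############################
235 #############################+...................     +##############################
237 ############################+........................+###############################
239 ###########################+........................+################################
241 ##########################+.............
[... 4725 characters left out ...]
++++++++++++ ++++++++              ###########     ..........+########
204 .  #######################++++++++++++++++++  ++++++      +       #########+     ...........########
206 . +#######################+++++++++++++++++      ++                               ..........########
208   ########################++++++++++++++++                                        ..........########
210  +#######################+++++++++++++++++                              +######+   .........########
212 +#######################++++++++++++++++++      ++##+                 +##########  .........########
214 ########################+++++++++++++++++  ++  +######+               +##########   ........########
```

Emit:
play_rows:
  translation:
    - [0.008,0,0]
    - [0,0,0]
    - [0,0,0]
    - [0,0,0]
  rotation:
    - [0,0,0]
    - [0,0,0]
    - [0,0,0]
    - [0,0,0]
  gripper: [1,1,1,1]

```text
time_s: 24.58
eef_pos: [624.7, -12.0, 107.4]
ee_rot: [0.092, 0.701, 0.701, -0.092]
force: [0.7, 0.0, -1.3]
grip_width: 0.527
grip_force: 51.5
```

Run:
```python
from h import *
art(225,241,310,290)
```

```text
mouth px [253. 260.] lip [256. 263.] tray corners [[316.0, 255.0], [247.0, 246.0], [233.0, 285.0], [306.0, 296.0]]
241 ##########################+........................+#################################
243 #########################+........................+##################################
245 #######################++.........................+##################################
247 ####################+.........................................++#####################
249 ###################+..........++++++++................................+##############
251 ################+............++++++++++.  ....  ...........................+#########
253 ############+...............++++++++++    ...      ++++    .....................+####
255 ########+.........   ......++++++++++            +#########+         +#####++.......+
257 ####+............        .+++++++++.           +############+       ###########      
259 #+..............        ..++++++++.           +#############+     +############+     
261 ................       .....++++++.           +#############+    +#############+ 
[... 564 characters left out ...]
...................   ....     ..                                     
277 .. ......................................................    ...                     
279 . ....... ...........................................................+########+      
281 ......................................................................#########+     
283  .....................................................................#########+    .
285 ..................................................................... #########+    .
287 ..................................................................... ########+    ..
289 .................................................................... +########+    ..
```

Emit:
play_rows:
  translation:
    - [0.008,0,0]
    - [0,0,0]
    - [0,0,0]
    - [0,0,0]
  rotation:
    - [0,0,0]
    - [0,0,0]
    - [0,0,0]
    - [0,0,0]
  gripper: [1,1,1,1]

```text
time_s: 25.12
eef_pos: [624.8, -11.8, 107.5]
ee_rot: [0.092, 0.701, 0.701, -0.092]
force: [-0.5, -0.4, -1.6]
grip_width: 0.523
grip_force: 51.4
```

Run:
```python
from h import *
art(225,241,290,280)
```

```text
mouth px [253. 260.] lip [256. 263.] tray corners [[316.0, 255.0], [247.0, 246.0], [233.0, 285.0], [306.0, 296.0]]
241 ##########################+........................+#############
243 #########################+........................+##############
245 #######################++.........................+##############
247 ####################+........................................+++#
249 ###################+.............................................
251 ################+............+++++............  .................
253 ############+...............+++++++++........      ++++    ......
255 ########+.........   ....++++++++++++    ..      +#########+     
257 ####+............        ++++++.+++.           +############+    
259 #+..............        .+#######+.           +#############+    
261 ................       ...++######+           +#############+    
263 ...............            .++#####+           +###########++    
265 ..............                   +++.           +#########+      
267 .............                                      ++###++       
269 ............                                                     
271 ............                                                     
273 ...........   .....    ...      .                                
275 ..................................   ....     ..                 
277 .. ......................................................    ... 
279 . ...............................................................
```

Bead 5 is at the mouth. One more stroke.

Emit:
play_rows:
  translation:
    - [0.009,0,0]
    - [0,0,0]
    - [0,0,0]
    - [0,0,0]
  rotation:
    - [0,0,0]
    - [0,0,0]
    - [0,0,0]
    - [0,0,0]
  gripper: [1,1,1,1]

```text
time_s: 25.68
eef_pos: [624.8, -11.9, 107.5]
ee_rot: [0.092, 0.701, 0.701, -0.092]
force: [-0.8, -0.3, 0.2]
grip_width: 0.526
grip_force: 51.5
```

Run:
```python
from h import *
art(225,241,290,282)
T=[(50,6,82,8),(42,6,86,3),(26,6,86,2),(10,6,86,2),(0,6,84,6),(-3,5,78,11),(-3,5,75,15)]
go([pose(*t) for t in T])
```

```text
mouth px [253. 260.] lip [256. 263.] tray corners [[316.0, 255.0], [247.0, 246.0], [233.0, 285.0], [306.0, 296.0]]
241 ##########################+........................+#############
243 #########################+........................+##############
245 #######################++.........................+##############
247 ####################+.........................................++#
249 ###################+.............................................
251 ################+.............................  .................
253 ############+................................      ++++     .....
255 ########+.........   ....+.................      +#########+     
257 ####+............        +++++............     +############+    
259 #+..............        ..+++++++..   ...     +#############+    
261 ................       .....++++++.           +#############+    
263 ...............            ......+..           +###########+     
265 ..............                  .....           ##########+      
267 .............           +######++                  ++###++       
269 .
[... 151 characters left out ...]
  .....  ############+++                             
275 ...........................+#++...    ...     ..                 
277 .. ......................................................    ... 
279 . ....... .......................................................
281 ........ ........................................................
[-0.0006, -0.0011, 0.0046] [-0.0005, 0.1219, 0.0005]
[-0.0012, -0.0088, 0.0086] [-0.0005, 0.2092, 0.0005]
[-0.0047, -0.0243, 0.0112] [-0.0005, 0.2266, 0.0005]
[-0.0088, -0.0397, 0.0123] [-0.0005, 0.2266, 0.0005]
[-0.013, -0.0493, 0.0091] [-0.0005, 0.1568, 0.0005]
[-0.0152, -0.052, 0.008] [-0.0005, 0.0695, 0.0005]
[-0.0156, -0.052, 0.005] [-0.0004, -0.0003, 0.0006]
```

Run:
```python
from h import *
d=cap("side")
for u,v in[(253.5,274),(253.5,271),(256,256.5),(277,262),(298,262),(299,287)]:
    q=onz(d,u,v,54.5)[:2]-TC; print((q@SX).round(),(q@SY).round())
```

```text
53.0 20.0
55.0 11.0
62.0 -35.0
3.0 -27.0
-51.0 -36.0
-70.0 38.0
```

Bead 5 is at about s=+53, w=+18. Only one bead is left, and it goes in the middle of the far row.

Emit:
play_rows:
  translation:
    - [-0.0006,-0.001,0.0046]
    - [-0.001,-0.009,0.0086]
    - [-0.0047,-0.0243,0.011]
    - [-0.0085,-0.04,0.012]
    - [-0.0115,-0.0493,0.009]
    - [-0.0115,-0.052,0.0065]
    - [-0.011,-0.052,0.0035]
    - [-0.011,-0.052,0.0035]
  rotation:
    - [0,0.122,0]
    - [0,0.209,0]
    - [0,0.227,0]
    - [0,0.227,0]
    - [0,0.157,0]
    - [0,0.07,0]
    - [0,0,0]
    - [0,0,0]
  gripper: [1,1,1,1,1,1,1,1]

```text
time_s: 26.78
eef_pos: [572.8, -22.2, 106.9]
ee_rot: [0.092, 0.7, 0.702, -0.092]
force: [-0.8, -0.7, -1.1]
grip_width: 0.522
grip_force: 51.5
```

Emit:
play_rows:
  translation:
    - [0.009,0,0]
    - [0,0,0]
    - [0.009,0,0]
    - [0,0,0]
    - [0,0,0]
    - [0,0,0]
  rotation:
    - [0,0,0]
    - [0,0,0]
    - [0,0,0]
    - [0,0,0]
    - [0,0,0]
    - [0,0,0]
  gripper: [1,1,1,1,1,1]

```text
time_s: 27.52
eef_pos: [572.7, -23.4, 106.9]
ee_rot: [0.092, 0.701, 0.701, -0.092]
force: [-0.2, -0.7, -0.4]
grip_width: 0.525
grip_force: 51.5
```

Run:
```python
from h import *
art(225,239,315,296)
```

```text
mouth px [274. 264.] lip [276. 267.] tray corners [[316.0, 255.0], [247.0, 246.0], [233.0, 285.0], [306.0, 296.0]]
239 #################################################+.......................+################
241 ################################################++......................+#################
243 ###############################################+.......................+##################
245 #############################################++.......................+###################
247 ####################+ ......++.......................................+####################
249 ###################+        +##++ ....................................++##################
251 ################+..       +#########+   ...................................+##############
253 ############+......     +############+  ........................................+#########
255 ########+.........     +#############+ ...........................   +#####+ .......++####
257 ####+............       #############+..........................    ###########        ..+
259 #+..............        +######
[... 1068 characters left out ...]
................#########+     .....
283  .....................................................................#########+    ......
285 ..................................................................... #########+    ......
287 ..................................................................... #########    .......
289 .................................................................... +########+    .......
291 .................................................................... +########+   ........
293 ....................................................................   ++++++     ....... 
295 ...................................................................              ........
```

Emit:
play_rows:
  translation:
    - [0.01,0,0]
    - [0,0,0]
    - [0,0,0]
    - [0,0,0]
  rotation:
    - [0,0,0]
    - [0,0,0]
    - [0,0,0]
    - [0,0,0]
  gripper: [1,1,1,1]

```text
time_s: 28.08
eef_pos: [572.8, -23.4, 107.0]
ee_rot: [0.092, 0.701, 0.701, -0.092]
force: [0.0, 0.4, -0.4]
grip_width: 0.527
grip_force: 51.5
```

Run:
```python
from h import *
art(225,247,315,296)
```

```text
mouth px [274. 264.] lip [276. 267.] tray corners [[316.0, 255.0], [247.0, 246.0], [233.0, 285.0], [306.0, 296.0]]
247 ####################+  .....++.......................................+####################
249 ###################+        +##++ ....................................++##################
251 ################+..       +#########+   ...................................+##############
253 ############+......     +############+  ........................................+#########
255 ########+.........     +#############+ ...........................   +#####++.......++####
257 ####+............       #############+ ..+.......................   ###########        ..+
259 #+..............        +###########+     .......+.............   +############+      ..  
261 ................         +#########+         ...++++.+........   +#############+          
263 ...............              ++#++          ....++++++..   ..     +###########++         .
265 ..............                              .....++++++           +##########++          .
267 .............           +######
[... 688 characters left out ...]
................#########+     .....
283  .....................................................................#########+    ......
285 ..................................................................... #########+    ......
287 ..................................................................... #########    .......
289 .................................................................... +########+    .......
291 .................................................................... +########+   ........
293 ....................................................................   ++++++     ....... 
295 ...................................................................              ........
```

The faint tan spot at (277,264) is bead 3 seen through the clear tube. The shaker looks empty, and bead 6 is probably hidden behind the lamp. I level off, back away and look.

Run:
```python
from h import *
p,R=now(); P1=pose(-60,-150,110,-5)
go([pose(-3,5,85,8),pose(-5,0,95,0),pose(-15,-30,105,-3),pose(-30,-70,110,-5),pose(-45,-110,110,-5),P1])
```

```text
[-0.0049, 0.0001, 0.0021] [-0.0006, 0.1219, 0.0005]
[-0.0084, -0.0005, 0.0056] [-0.0006, 0.2615, 0.0005]
[-0.0394, -0.0022, 0.0084] [-0.0006, 0.3139, 0.0005]
[-0.0803, -0.006, 0.0175] [-0.0006, 0.3488, 0.0004]
[-0.1214, -0.0098, 0.0285] [-0.0006, 0.3488, 0.0004]
[-0.1626, -0.0136, 0.0395] [-0.0006, 0.3488, 0.0004]
```

Emit:
play_rows:
  translation:
    - [-0.005,0,0.002]
    - [-0.0084,-0.0005,0.0056]
    - [-0.025,-0.001,0.007]
    - [-0.045,-0.003,0.01]
    - [-0.08,-0.006,0.0175]
    - [-0.12,-0.01,0.028]
    - [-0.1626,-0.0136,0.0395]
    - [-0.1626,-0.0136,0.0395]
  rotation:
    - [0,0.122,0]
    - [0,0.26,0]
    - [0,0.3,0]
    - [0,0.34,0]
    - [0,0.349,0]
    - [0,0.349,0]
    - [0,0.349,0]
    - [0,0.349,0]
  gripper: [1,1,1,1,1,1,1,1]

```text
time_s: 29.12
eef_pos: [558.8, -193.2, 110.6]
ee_rot: [-0.031, 0.707, 0.705, 0.031]
force: [-0.1, 0.5, -1.1]
grip_width: 0.527
grip_force: 51.5
```

Run:
```python
from h import *
beads()
c=cap("top");d=cap("side")
out=np.zeros((480,790,3),np.uint8)
out[:,:390]=cv2.resize(c["pixels"][155:245,200:273,::-1],(390,480)); out[:,400:]=cv2.resize(d["pixels"][170:300,230:336,::-1],(390,480))
cv2.imwrite("pics/q1.png",out)
```

```text
top area 93 px [257. 180.] s,w 62.0 -37.0
top area 93 px [239. 187.] s,w 52.0 19.0
top area 93 px [260. 200.] s,w -1.0 -34.0
top area 95 px [265. 215.] s,w -52.0 -39.0
top area 186 px [241. 222.] s,w -54.0 37.0
side area 135 px [255. 256.] s,w 65.0 -38.0
side area 137 px [278. 260.] s,w 1.0 -34.0
side area 136 px [297. 261.] s,w -49.0 -39.0
side area 75 px [252. 271.] s,w 58.0 9.0
side area 113 px [299. 285.] s,w -69.0 33.0
```

View pics/q1.png

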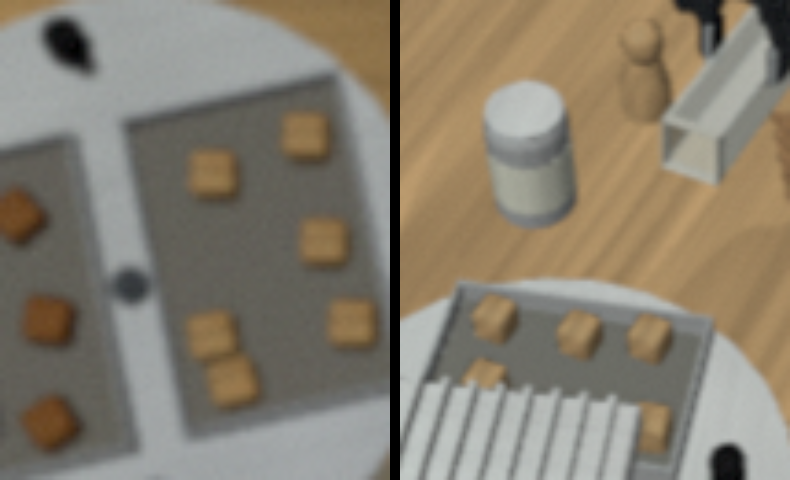

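All six beads lie in a single layer, at about (62,−37), (52,19), (−1,−34), (−52,−39), (−42,37) and (−68,37) in s,w, with every quarter occupied and the shaker empty. Now I lay the shaker back on its mat.

Run:
```python
from h import *
from scipy.spatial.transform import Slerp
p,R=now(); E=np.array([463.5,-285.3,60]); sl=Slerp([0,1],Ro.from_matrix([R,Rt(33.9)]))
go([(p+(E+[0,0,40]-p)*t,sl(t).as_matrix()) for t in (.15,.32,.5,.68,.85,1)]+[(E,Rt(33.9)),(E-[0,0,47.3],Rt(33.9))])
```

```text
[-0.0144, -0.0144, 0.0004] [-0.0066, -0.012, 0.147]
[-0.0308, -0.0307, 0.0008] [-0.014, -0.0256, 0.3136]
[-0.0481, -0.048, 0.0012] [-0.0219, -0.0401, 0.4901]
[-0.0654, -0.0653, 0.0017] [-0.0297, -0.0545, 0.6665]
[-0.0818, -0.0816, 0.0021] [-0.0371, -0.0681, 0.8331]
[-0.0962, -0.096, 0.0025] [-0.0437, -0.0801, 0.9801]
[-0.0997, -0.096, 0.0423] [-0.0437, -0.0801, 0.9801]
[-0.1039, -0.0959, 0.0895] [-0.0437, -0.0801, 0.9801]
```

Emit:
play_rows:
  translation:
    - [-0.0144,-0.0144,0]
    - [-0.031,-0.031,0.001]
    - [-0.048,-0.048,0.001]
    - [-0.0654,-0.0653,0.0017]
    - [-0.082,-0.0816,0.002]
    - [-0.0962,-0.096,0.0025]
    - [-0.098,-0.096,0.022]
    - [-0.0997,-0.096,0.0423]
    - [-0.102,-0.096,0.065]
    - [-0.102,-0.096,0.065]
  rotation:
    - [-0.007,-0.012,0.147]
    - [-0.014,-0.026,0.314]
    - [-0.022,-0.04,0.49]
    - [-0.03,-0.0545,0.667]
    - [-0.037,-0.068,0.833]
    - [-0.0437,-0.08,0.98]
    - [-0.0437,-0.08,0.98]
    - [-0.0437,-0.08,0.98]
    - [-0.0437,-0.08,0.98]
    - [-0.0437,-0.08,0.98]
  gripper: [1,1,1,1,1,1,1,1,1,1]

```text
time_s: 30.58
eef_pos: [462.9, -285.1, 36.2]
ee_rot: [-0.001, 0.957, 0.292, -0.001]
force: [0.0, -0.1, -0.5]
grip_width: 0.521
grip_force: 51.4
```

Run:
```python
from h import *
print(now()[0]); go([((463.5,-285.3,12.2),Rt(33.9))])
```

```text
[ 462.93299696 -285.05120213   36.18393468]
[0.0003, 0.0006, 0.024] [-0.0028, 0.0005, 0.0003]
```

Emit:
play_rows:
  translation:
    - [0,0,0.01]
    - [0,0,0.018]
    - [0,0,0.024]
    - [0,0,0.024]
    - [0,0,0.024]
    - [0,0,0.024]
    - [0,0,0.024]
  rotation:
    - [0,0,0]
    - [0,0,0]
    - [0,0,0]
    - [0,0,0]
    - [0,0,0]
    - [0,0,0]
    - [0,0,0]
  gripper: [1,1,1,1,-1,-1,-1]

```text
time_s: 31.45
eef_pos: [463.4, -286.6, 13.5]
ee_rot: [0.0, 0.957, 0.291, 0.0]
force: [-0.3, 0.5, 0.1]
grip_width: 1.0
grip_force: 0.0
```

Emit:
play_rows:
  translation:
    - [0,0,0]
    - [0,0,-0.02]
    - [0,0,-0.06]
    - [0,0,-0.11]
    - [0,0,-0.16]
    - [-0.03,-0.05,-0.17]
    - [-0.06,-0.1,-0.17]
    - [-0.1,-0.13,-0.17]
    - [-0.1,-0.13,-0.17]
    - [-0.1,-0.13,-0.17]
  rotation:
    - [0,0,0]
    - [0,0,0]
    - [0,0,0]
    - [0,0,0]
    - [0,0,0]
    - [0,0,0]
    - [0,0,0]
    - [0,0,0]
    - [0,0,0]
    - [0,0,0]
  gripper: [-1,-1,-1,-1,-1,-1,-1,-1,-1,-1]

```text
time_s: 32.7
eef_pos: [308.2, -234.6, 183.5]
ee_rot: [0.001, 0.957, 0.291, 0.0]
force: [-0.4, -0.2, -0.4]
grip_width: 0.999
grip_force: 0.0
```

Run:
```python
from h import *
s=ctrl.sense(); print(s["eef_pos"],s["force"],s["grip_width"])
beads()
d=cap("side"); hsv=cv2.cvtColor(d["pixels"],cv2.COLOR_RGB2HSV)
k=(hsv[...,1]<60).astype(np.uint8)
for y in range(180,228,2): print(y,"".join("o" if k[y,x] else "#" for x in range(320,415)))
for n,x in(("mouth",90),("back",-90)):
    h=np.radians(33.9); print(n,proj(d,(463.5+x*np.cos(h),-285.3+x*np.sin(h),26)))
```

```text
[ 308.23126321 -234.60642653  183.48828073] [-0.39153809 -0.16853229 -0.43335784] 0.9994467979858982
top area 93 px [257. 180.] s,w 62.0 -37.0
top area 91 px [240. 187.] s,w 53.0 19.0
top area 93 px [260. 200.] s,w -1.0 -35.0
top area 94 px [266. 215.] s,w -52.0 -39.0
top area 189 px [241. 222.] s,w -54.0 37.0
side area 135 px [255. 256.] s,w 65.0 -38.0
side area 138 px [278. 260.] s,w 1.0 -34.0
side area 136 px [297. 261.] s,w -49.0 -39.0
side area 74 px [253. 271.] s,w 58.0 9.0
side area 113 px [299. 285.] s,w -69.0 33.0
180 ###############################################################################################
182 ###############################################################################################
184 ###############################################################################################
186 ###############################################################################################
188 ###############################################################################################
190 ###################################################################
[... 1195 characters left out ...]
##############################ooo
216 #################oooooooooooooooooooo######################################################oooo
218 ###########################################################################################oooo
220 ###########################################################################################oooo
222 ##########################################################################################ooooo
224 ##########################################################################################ooooo
226 ##########################################################################################ooooo
mouth [336.66931786 207.46901438]
back [395.88058217 200.70806962]
```

The shaker lies flat on its mat and is released, the beads are unmoved, and the arm is clear.

```bash
python3 -c "
from rig import ctrl
print(ctrl.finish_job())"
```

```text
the job is handed in; nothing more can be done
None
```

I handed the job in at about 33 s: the turntable is home, all six beads lie in one layer with every quarter of the tray covered, and the empty shaker is flat on its mat. The hand-in returned no verdict.

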